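# Pile and square specimen cartons in the jogger

### The arm

A 6-joint arm with a two-finger parallel gripper is mounted at the origin on the work surface. World frame = base frame: x ahead of the robot, y to its left, z up, the work surface at z = 0. Lengths are in m, angles in rad, forces in N, time in s.
With the tool pointing down it reaches from about 0.375 to 0.975 m from the base axis. Payload 3.8 kg.
Tool frame: the origin (TCP) lies at the very end of the fingers, on their centre line; the grasp point (between the pads) lies 19 mm behind it; y points along the fingers, x is the direction in which the jaws open and shut, and the axes are right-handed (so a half turn about y gives the same grasp; the last joint's range is limited). The gripper opens to 85 mm and grips with 20 to 120 N. Pads are 22 mm wide; open, the fingers measure 114 mm over their backs; the gripper's body (76 mm by 85 mm) begins 54 mm behind the grasp point. The pads swing forward as they close: fully open they stand 13 mm farther back than shut.
Start: joints at [-1.147, 0.264, 1.604, -0, 1.274, -0.037], TCP at [0.3, -0.605, 0.231] pointing down, gripper open.
Joint ranges: [-2.63, 2.63], [-0.94, 2.18], [0.31, 2.57], [-1.31, 4.45], [0, 2.66], [-2.55, 2.55]. Speed limits (rad/s): [2.57, 2.57, 3.14, 3.14, 3.14, 3.14].

### API

Orientations are given as a rotation vector (axis times angle).
In Python, from workcell import bot, cams gives the robot as it stands.
- The arm moves only by the tool play_rows, never from a script. Its argument "motion" is a list of rows, each a list of 2 entries, a list of its own where there are three numbers: the shift along the world's x, y, z normalised to -1 to 1, where 1 is 400 mm, then the turn, a rotation vector about the world's x, y, z normalised to -1 to 1, where 1 is pi/4 rad. In form: [[[tx, ty, tz], [ax, ay, az]], ...]. A call has 1 to 10 rows; each row is the pose to reach, as a shift and turn from the pose commanded when the call began; what a row does not reach only later rows make up. A row lasts 1/8 s, in which the tool goes at most 62.5 mm and 10.7 degrees, less where a joint would pass 70% of its speed; a pose out of reach is approached as far as the arm can. A call with a number of a shift or a turn outside -1 to 1 is refused whole. A call with a gripper value outside its range is refused whole. "gripper" is the closure, from 0 (fully open) to 1 (shut), set as the call begins (left out, the last holds). The fingers move at their own pace and stop on an object; "squeeze" is the grip in N (left out, the last holds). Time passes only in rows, so rows that repeat a pose let the fingers close. It gives the time, the measured TCP pose, the force and the opening at its end, in the units of the state.
- bot.read_state(): the state, without advancing time (a new reading comes with each control period).
- cams.read_camera(name): name is "scene" or "top"; returns (picture, depth): 420x560x3 uint8, red, green, blue; 420x560 float32, m along the optical axis (not along the pixel's ray), 0 where there is no reading.
- cams.calibration(name): a dict with "mtx" (3x3 intrinsics, pixels), "k1" (the pictures are not rectified: a ray, as slopes to the right and down, at radius r is drawn at 1 + k1 r^2 times it, then the intrinsics apply), "R" (3x3) and "t" (3): a world point X has camera coordinates R X + t. Camera axes: x right, y down, z forward; pixel columns grow to the right and rows downward; lengths in m; the calibration is good to about 2 mm. A picture is of the moment at which its call begins. calibration takes no time and is no camera call.
- bot.finish_job(): hands the job in, once; it reports no verdict.
Trained networks look in the newest picture that a camera, given by its name, has taken for a name from the list of things; names that differ only in an ending like _2 or _b are one class to them, and where a whole thing is asked for, a point or a joint stands for the part that bears it (a point fixed in the world has none). Each returns a list of dicts, best first, with "conf" (0 to 1); they miss things now and then, are a little off and sometimes report something else, mostly with a low value. They report only what shows in the picture. A call takes as long as a camera call.
- cams.recognise(camera, label): "xyz" ([x, y, z] in m, in the coordinates of the camera as it stood for that picture, good to about 4 mm: the middle of the surface that is visible of it).
- cams.regions_of(camera, label): "mask" (420x560 bool, what is visible of it).
- cams.mark_of(camera, label): "xyz" ([x, y, z] in m, in the coordinates of the camera as it stood for that picture, good to about 4 mm: a listed point, or the origin of a listed thing).
The state is a dict: "time": time; "q": joint angles; "joint_vel": joint speeds; "joint_torque": joint torques, N m; "tool_pos": TCP position; "tcp_rot": TCP orientation; "wrist_force": force on the tool from outside, world axes, zero at the start; "torque": the same for the moment, N m; "width": opening from 0.0 (shut) to 1.0 (fully open).
Only numpy, scipy, OpenCV 4.12 (cv2) and the standard library are available. Lean on these libraries where they do the work, as an engineer would, in place of code of your own. Each camera call takes 0.05 s, during which the arm holds its last target.

### The job

Pick up every specimen carton lying on the table and lay it flat on the pile in the jogger, lengthwise between fence and pusher. Then turn the flywheel counter-clockwise through exactly one revolution, back to its red pointer, so that the cartons are pushed flush against the fence. Only after that set the pile weight gently and centrally on top of the squared pile, lengthwise, and disturb nothing else on the table.

Things in the scene. Friction and masses are not known exactly. Their poses are not given: they have to be found in the camera images.
- jogger: pile jogger bolted to the table: grey base, white bed, upright aluminium fence and, opposite, an upright pusher blade, then a cam housing with a flat green flywheel. Origin at table level under the centre of a squared pile; +y points to the fence, z up; open on both x sides. Cartons lie in the pile with their long side along this y axis
- fence_face (a point): middle of the fence's inner face, at y = +50 mm, z = 77 mm of the jogger; the fence is 85 mm wide (x), its top 166 mm above the table. The retracted pusher's face is at y = -92 mm, 85 mm wide, top 164 mm above the table
- pile_spot (a point): centre of the bed surface under a squared pile, 20 mm above the table (x = y = 0 of the jogger). A pile already lies there on a lift block, centred near x = 0, y = -5 to -16 mm of the jogger, 100 x 60 mm; its top is 46 to 68 mm above the table and not reported; leave it there
- wheel_axis (a point): point on the upright axis of the flywheel, 125 mm above the table (level with the middle of the crank knob); the wheel disc is 148 mm across, its top face 88 mm above the table
- crank_knob (a point): centre of the black upright crank knob on the flywheel, 26 mm across, 60 mm tall (89 to 149 mm above the table), 55 mm from the wheel's axis; it spins freely on its pin, so a hand can hold it without turning. At home (joint 0) it stands at the red pointer on the housing's end, on the side away from the pile (-y of the jogger)
- wheel (a joint): angle of the flywheel, rad: 0 at home as at the start, growing counter-clockwise seen from above; needs about 0.12 N m, stays where it is left; one revolution is 6.283, and drives the pusher 41 mm towards the fence at half a turn and back again; stops at -0.25 and 7.1
- weight_grip (a point): pile weight, 0.55 kg: dark steel slab 90 mm (its own x) x 50 mm x 16 mm with a wooden grip bar on top, 60 mm along x, 18 mm wide, from 15 to 57 mm above the underside; this point is the middle of the grip, 40 mm above the underside
- carton1_mid (a point): specimen carton, a closed cardboard box 100 mm (its own x) x 60 mm (y) x 24 mm high, 0.14 kg, with a paper label and a terracotta patch on top; this point is its centre, 12 mm above its underside. Lies flat on the table at the start; may be absent
- carton2_mid (a point): specimen carton, a closed cardboard box 100 mm (its own x) x 60 mm (y) x 24 mm high, 0.14 kg, with a paper label and a blue patch on top; this point is its centre, 12 mm above its underside. Lies flat on the table at the start; may be absent
- carton3_mid (a point): specimen carton, a closed cardboard box 100 mm (its own x) x 60 mm (y) x 24 mm high, 0.14 kg, with a paper label and a yellow patch on top; this point is its centre, 12 mm above its underside. Lies flat on the table at the start; may be absent
- carton4_mid (a point): specimen carton, a closed cardboard box 100 mm (its own x) x 60 mm (y) x 24 mm high, 0.14 kg, with a paper label and a green patch on top; this point is its centre, 12 mm above its underside. Lies flat on the table at the start; may be absent
- bowl_red: bystander, leave alone: terracotta bowl, 150 mm across, 60 mm high
- bowl_cream: bystander, leave alone: cream bowl, 130 mm across, 50 mm high
- jar: bystander, leave alone: closed glass jar, 56 mm across, 85 mm high
- brush: bystander, leave alone: small wooden brush lying on the table
- scale_bar: bystander, leave alone: yellow scale bar, 16 x 150 x 8 mm, lying on the table

How it is judged:
By the outcome, as a careful person would: the job done as asked, in the order asked, and still so for the second after the job is handed in, with the robot touching nothing.
Of carton1, carton2, carton3, carton4 only 3 to 4 are there at a start; the rules pass over those that are not, and their reading is None.
At some moment in a run one of weight may be knocked a few centimetres aside while the robot is not near it.
It also fails if it takes over 192 s, if anything falls off the work surface, if the arm or the gripper's body presses on something with over 40 N, if the wrist force passes 120 N, or if a joint passes its speed limit or range.

## Working session

There is one attempt and no reset: what is moved stays moved. The work goes in short steps, Python scripts to look and compute and a tool call to move; the robot and the scene stay as the last step left them, time stands still between calls to the robot, and variables do not carry over. Pictures are saved under pics/ and viewed, and the job is handed in when it is done.

Besides the shell and the picture viewer there is one more tool, called after "Emit:" as a command line: name --argument value ..., lists and objects as JSON in quotes. play_rows: Moves the arm, as the interface text tells. Its arguments: {"type":"object","properties":{"motion":{"type":"array","items":{"type":"array"}},"gripper":{"type":"number"},"squeeze":{"type":"number"}},"required":["motion"]}

```bash
ls -la; mkdir -p pics
cat > h.py <<'E'
import numpy as np, cv2
from workcell import bot, cams
from scipy.spatial.transform import Rotation as R
def snap(n,f):
    p,d=cams.read_camera(n); cv2.imwrite('pics/'+f,p[:,:,::-1]); return p,d
def w(n,x):
    c=cams.calibration(n); return np.array(c['R']).T@(np.array(x)-np.array(c['t']))
def cloud(n,d,mask=None):
    c=cams.calibration(n);K=np.array(c['mtx']);k=c['k1']
    v,u=np.nonzero((d>0)&(mask if mask is not None else True))
    a=(u-K[0,2])/K[0,0];b=(v-K[1,2])/K[1,1]
    rd=np.hypot(a,b);r=rd.copy()
    for _ in range(10): r=rd/(1+k*r*r)
    s=np.where(rd>0,r/np.maximum(rd,1e-9),1)
    z=d[v,u]; P=np.c_[a*s*z,b*s*z,z]
    return (P-np.array(c['t']))@np.array(c['R']),u,v
E
python3 - <<'E'
from h import *
np.set_printoptions(precision=4,suppress=True)
for n in('scene','top'):
    p,d=snap(n,n+'0.png'); c=cams.calibration(n); print(n,c)
    np.savez(n+'0.npz',p=p,d=d)
s=bot.read_state();print(s)
E
```

```text
total 12
drwxr-xr-x  3 agent agent 4096 Dec  6 09:02 .
drwxr-xr-x 23 root  root  4096 Dec  6 09:02 ..
drwxr-xr-x  2 agent agent 4096 Dec  6 09:02 pics
scene {'mtx': array([[444.2642,   0.    , 280.3292],
       [  0.    , 444.2642, 213.2294],
       [  0.    ,   0.    ,   1.    ]]), 'k1': -0.1470403311193912, 'R': array([[ 0.5871,  0.8094,  0.0075],
       [ 0.6392, -0.4579, -0.6179],
       [-0.4967,  0.3676, -0.7862]]), 't': array([-0.2825, -0.3042,  1.5087])}
top {'mtx': array([[478.1059,   0.    , 275.8481],
       [  0.    , 478.1059, 210.0507],
       [  0.    ,   0.    ,   1.    ]]), 'k1': 0.04695846709510763, 'R': array([[ 0.0145, -0.9999, -0.0021],
       [-0.9984, -0.0143, -0.0545],
       [ 0.0545,  0.0029, -0.9985]]), 't': array([-0.0258,  0.5625,  1.4395])}
{'time': 0.1, 'q': array([-1.1469,  0.2647,  1.6052,  0.    ,  1.2737, -0.0369]), 'joint_vel': array([ 0.0012, -0.0014, -0.0026,  0.0005,  0.0021,  0.0001]), 'joint_torque': array([ -0.0007, -51.6706, -36.859 ,  -0.0002,   0.0063,  -0.    ]), 'tool_pos': array([ 0.2999, -0.604 ,  0.2301]), 'tcp_rot': array([-1.3915,  0.8647, -0.862 ]), 'wrist_force': array([-0.8831,  0.1849,  0.7434]), 'torque': array([-0.0166, -0.0419, -0.0227]), 'width': 0.9956041218592669}
```

View pics/scene0.png

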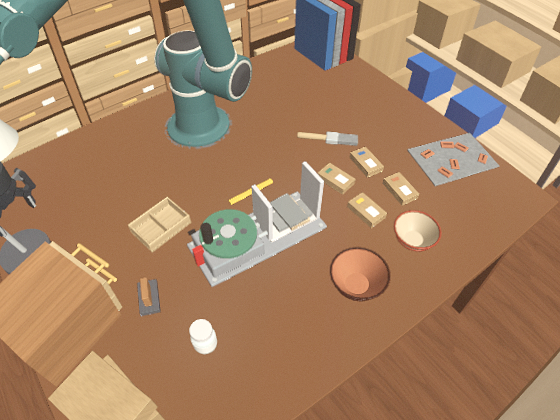

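View pics/top0.png

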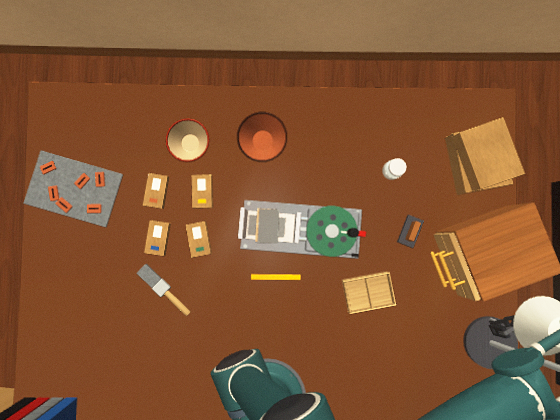

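Run:
```python
from h import *
np.set_printoptions(precision=4,suppress=True)
for n in('top','scene'):
  for l in ['jogger','fence_face','pile_spot','wheel_axis','crank_knob','weight_grip','carton1_mid','carton2_mid','carton3_mid','carton4_mid']:
    r=cams.mark_of(n,l)
    print(n,l,[(w(n,a['xyz']).round(4),round(a['conf'],2)) for a in r[:3]])
print(R.from_rotvec(bot.read_state()['tcp_rot']).as_matrix())
```

```text
top jogger [(array([0.5158, 0.0186, 0.0046]), 0.9), (array([0.517 , 0.0706, 0.0785]), 0.45), (array([0.3134, 0.3144, 0.0009]), 0.25)]
top fence_face [(array([0.5187, 0.0728, 0.0782]), 0.91)]
top pile_spot [(array([0.5177, 0.0228, 0.0158]), 0.77)]
top wheel_axis [(array([ 0.4995, -0.1814,  0.1273]), 0.97)]
top crank_knob [(array([ 0.4967, -0.2324,  0.1217]), 0.38)]
top weight_grip [(array([ 0.777 ,  0.029 , -0.0031]), 0.64), (array([ 0.5032, -0.4234,  0.0433]), 0.56)]
top carton1_mid [(array([0.6202, 0.3483, 0.013 ]), 0.97)]
top carton2_mid [(array([0.4722, 0.341 , 0.013 ]), 0.89)]
top carton3_mid [(array([ 0.6911, -0.3706,  0.0024]), 0.75), (array([0.616 , 0.2079, 0.0145]), 0.66), (array([ 0.5031, -0.1816,  0.1252]), 0.2)]
top carton4_mid [(array([ 0.3628, -0.0187, -0.0023]), 0.67), (array([0.4748, 0.2161, 0.0144]), 0.62)]
scene jogger [(array([ 0.5164,  0.0205, -0.003 ]), 0.55)]
scene fence_face [(array([0.5185, 0.0684, 0.0732]), 0.82)]
scene pile_spot [(array([0.5174, 0.0213, 0.0123]), 0.88), (array([0.6143, 0.2064, 0.0119]), 0.7)]
scene wheel_axis [(array([ 0.5045, -0.1798,  0.1291]), 0.96)]
scene crank_knob [(array([ 0.4991, -0.2383,  0.122 ]), 0.72), (array([ 0.7754,  0.0235, -0.0015]), 0.39)]
scene weight_grip [(array([ 0.5025, -0.4247,  0.0389]), 0.75), (array([ 0.6881, -0.367 ,  0.0007]), 0.18)]
scene carton1_mid [(array([0.6154, 0.3518, 0.0068]), 0.75)]
scene carton2_mid [(array([0.4739, 0.3364, 0.0103]), 0.97), (array([0.6139, 0.3499, 0.0072]), 0.65)]
scene carton3_mid [(array([0.6132, 0.2072, 0.0104]), 0.87), (array([ 0.3572, -0.019 , -0.0016]), 0.33)]
scene carton4_mid [(array([0.4729, 0.2116, 0.0146]), 0.74)]
[[ 0.4447 -0.      0.8957]
 [-0.8957  0.      0.4447]
 [-0.     -1.     -0.    ]]
```

The pictures show all four cartons (top view around 155,190 / 202,190 / 157,238 / 198,240), the jogger at 300,228 and the weight at 410,231. Next I'll fit the exact poses from depth.

```bash
cat >> h.py <<'E'
def fit(P,lo,hi,c,r,clean=True):
    m=(P[:,2]>lo)&(P[:,2]<hi)&(np.hypot(P[:,0]-c[0],P[:,1]-c[1])<r)
    Q=P[m]
    q=Q[:,:2].copy()
    (cx,cy),(a,b),t=cv2.minAreaRect((q*1000).astype(np.float32))
    if a<b: a,b=b,a; t+=90
    t=(t+90)%180-90
    return len(q),np.round([cx,cy,a,b,t,Q[:,2].mean()*1000],1)
E
python3 - <<'E'
from h import *
np.set_printoptions(precision=4,suppress=True)
for n in('top','scene'):
    f=np.load(n+'0.npz');P,u,v=cloud(n,f['d'])
    t=P[(abs(P[:,0]-.4)<.03)&(abs(P[:,1]-.1)<.03)];print(n,'table',t[:,2].mean())
    for nm,c in dict(c1=(.618,.349),c2=(.473,.339),c3=(.615,.2075),c4=(.474,.214)).items():
        print(nm,fit(P,.017,.035,c,.07))
    print('wslab',fit(P,.008,.022,(.5,-.424),.06),'grip',fit(P,.045,.065,(.5,-.424),.06))
    print('fence top',fit(P,.155,.175,(.518,.075),.07))
    print('pusher top',fit(P,.155,.175,(.51,-.07),.06))
    print('disc',fit(P,.08,.096,(.502,-.18),.09))
    print('knob',fit(P,.14,.155,(.498,-.235),.04))
    g=(P[:,2]>.03)&(P[:,2]<.1)&(abs(P[:,0]-.517)<.03)&(P[:,1]>-.05)&(P[:,1]<.06)
    print('pile',np.histogram(P[g,2],bins=np.arange(.03,.1,.005)),fit(P,.038,.08,(.517,.01),.06))
E
```

```text
top table 0.0010385888680983562
c1 (688, array([616.2, 347.9, 102.6,  62.4,  -7.7,  25.4]))
c2 (675, array([472.5, 340.9, 100.1,  61.2,  -7.2,  25.3]))
c3 (664, array([617.2, 209.5, 103.4,  61.1,   2.7,  25.3]))
c4 (665, array([470.5, 216.5, 100.1,  60.8,  11.4,  25.1]))
wslab (309, array([ 503.9, -424.3,   99.8,   75.6,   -0.4,   15.9])) grip (141, array([ 504.7, -424.8,   59.7,   19.9,  -21.3,   56.8]))
fence top (145, array([518. ,  76.8,  82.7,  11.9,  -4.2, 166.7]))
pusher top (141, array([506.7, -76.4,  82.9,  11.9,  -4. , 165.1]))
disc (1933, array([ 499.9, -177.4,  147. ,  145.3,   44. ,   89. ]))
knob (69, array([ 496.4, -231.8,   24.2,   23.2,  -39.4,  149.6]))
pile (array([118,  92,  12,  25,  58, 219, 133,   4,   0,   0,   0,   0,   0,
         0]), array([0.03 , 0.035, 0.04 , 0.045, 0.05 , 0.055, 0.06 , 0.065, 0.07 ,
       0.075, 0.08 , 0.085, 0.09 , 0.095, 0.1  ])) (794, array([513.5,  11. , 107.6, 101.1, -89.5,  56.9]))
scene table -0.0017751115133189052
c1 (522, array([615.9, 345.9, 104. ,  65.4,  -7.7,  22.6]))
c2 (480, array([474. , 338. , 103.2,  66.1,  -7.9,  22.8]))
c3 (603, array([618.5, 204.8, 103.6,  62.9,   2. ,  22.4]))
c4 (515, array([473.9, 212.8, 102.2,  64.1,  10. ,  22.4]))
wslab (439, array([ 506.2, -427.6,   92.6,   50.5,  -21.2,   15. ])) grip (164, array([ 506.7, -427.7,   60.9,   17.3,  -22.4,   55.4]))
fence top (163, array([520.1,  73.9,  88.8,  13.9,  -4.8, 162.7]))
pusher top (154, array([509. , -79.8,  86.2,  14. ,  -4.8, 161.7]))
disc (2002, array([ 503.4, -182.1,  147.8,  146.1,  -29.1,   86.8]))
knob (89, array([ 498.5, -236.5,   24.6,   24.2,  -58.7,  146.4]))
pile (array([184,  10,   2,  11, 128, 265,   5,   0,   0,   0,   0,   0,   0,
         0]), array([0.03 , 0.035, 0.04 , 0.045, 0.05 , 0.055, 0.06 , 0.065, 0.07 ,
       0.075, 0.08 , 0.085, 0.09 , 0.095, 0.1  ])) (807, array([516.8,  20.6, 104.9,  98.9,  -0.4,  55. ]))
```

Run:
```python
import cv2,numpy as np
a=cv2.imread('pics/top0.png')[180:280,220:440]; b=cv2.imread('pics/scene0.png')[150:290,170:340]
cv2.imwrite('pics/z1.png',cv2.resize(a,None,fx=3.6,fy=3.6,interpolation=2)); cv2.imwrite('pics/z2.png',cv2.resize(b,None,fx=4,fy=4,interpolation=2))
```

```text
(no output)
```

View pics/z1.png

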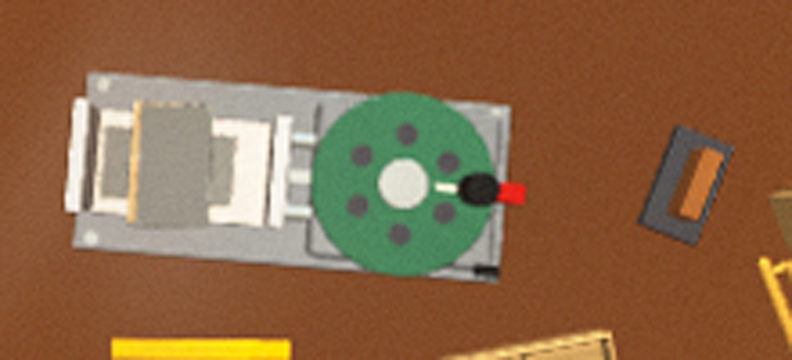

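View pics/z2.png

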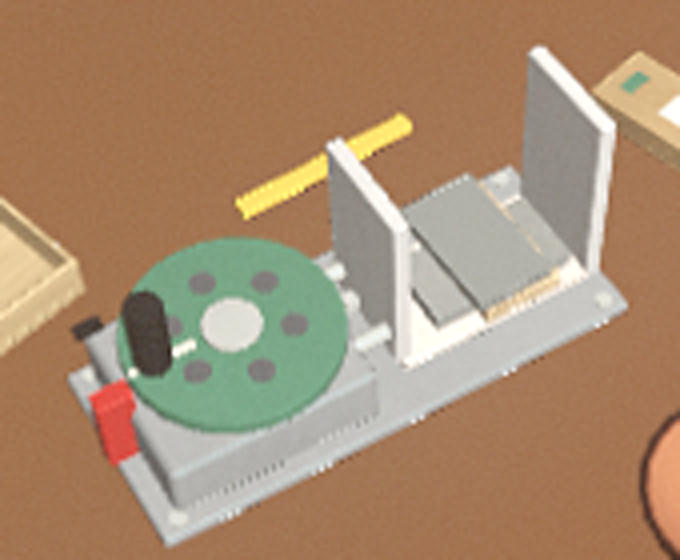

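All four cartons are there. The lower pile lies crosswise, 100 mm along the jogger's x. I'll go for carton 4 first, and measure the pile top while the arm is out of view.

```bash
cat >> h.py <<'E'
O=np.array([.5152,.0198]); YAW=np.deg2rad(-4.1)
def J(P):
    c,s=np.cos(YAW),np.sin(YAW); d=P[:,:2]-O
    return np.c_[d[:,0]*c+d[:,1]*s,-d[:,0]*s+d[:,1]*c,P[:,2]]
E
python3 - <<'E'
from h import *
for n,off in(('top',.001),('scene',-.0018)):
    f=np.load(n+'0.npz');P,u,v=cloud(n,f['d']);Q=J(P)
    for y in np.arange(-.09,.05,.01):
        m=(abs(Q[:,0])<.02)&(abs(Q[:,1]-y-.005)<.005)
        print(n,round(y+.005,3),m.sum(),np.round(np.median(Q[m,2])*1e3-off*1e3,1))
    m=(Q[:,2]>.048)&(Q[:,2]<.075)&(abs(Q[:,1]+.02)<.06); print(fit(Q,.048,.075,(0,-.02),.07))
E
```

```text
top -0.085 43 20.1
top -0.075 45 19.9
top -0.065 43 21.2
top -0.055 42 32.5
top -0.045 46 36.6
top -0.035 44 58.0
top -0.025 44 57.7
top -0.015 48 57.5
top -0.005 47 58.7
top 0.005 45 57.8
top 0.015 41 55.5
top 0.025 41 35.5
top 0.035 45 33.3
top 0.045 40 30.0
top 0.055 97 150.9
(733, array([ -1. , -10.9, 101.2,  66.2,   2.3,  58.1]))
scene -0.085 0 nan
scene -0.075 9 20.8
scene -0.065 38 30.2
scene -0.055 39 32.8
scene -0.045 88 49.6
scene -0.035 46 58.1
scene -0.025 40 57.5
scene -0.015 39 57.9
scene -0.005 41 57.7
scene 0.005 44 57.7
scene 0.015 14 55.9
scene 0.025 16 35.0
scene 0.035 40 34.3
scene 0.045 303 94.3
scene 0.055 79 164.1
(725, array([  0.3,   0.7, 102.4,  98.6,   3.7,  55.9]))
  return _methods._mean(a, axis=axis, dtype=dtype,
  ret = ret.dtype.type(ret / rcount)
```

Emit:
play_rows --motion '[[[0.2,0.75,0],[0,0,1]],[[0.2,0.75,0],[0,0,1]],[[0.2,0.75,0],[0,0,1]],[[0.2,0.75,0],[0,0,1]],[[0.2,0.75,0],[0,0,1]]]' --gripper 0 --squeeze 40

```text
time: 1.72
tool_pos: [0.3804, -0.3027, 0.2315]
tcp_rot: [-1.556, 0.252, -0.254]
wrist_force: [1.4, -0.4, 0.2]
width: 1.001
```

Emit:
play_rows --motion '[[[0.15,0.75,0],[0,0,1]],[[0.15,0.75,0],[0,0,1]],[[0.15,0.75,0],[0,0,1]],[[0.15,0.75,0],[0,0,1]],[[0.15,0.75,0],[0,0,1]]]'

```text
time: 2.35
tool_pos: [0.4403, -0.0025, 0.2318]
tcp_rot: [-1.541, -0.365, 0.362]
wrist_force: [0.3, -0.3, 0.2]
width: 1.0
```

Emit:
play_rows --motion '[[[0.08,0.55,-0.1],[0,0,1]],[[0.08,0.55,-0.2],[0,0,1]],[[0.08,0.55,-0.2],[0,0,1]],[[0.08,0.55,-0.2],[0,0,1]],[[0.08,0.55,-0.2],[0,0,1]]]'

```text
time: 2.98
tool_pos: [0.4709, 0.2177, 0.1494]
tcp_rot: [-1.342, -0.969, 0.974]
wrist_force: [0.4, -2.1, 1.2]
width: 1.002
```

Emit:
play_rows --motion '[[[0,0,0],[0,0,0.65]],[[0,0,0],[0,0,0.65]],[[0,0,0],[0,0,0.65]],[[0,0,0],[0,0,0.65]],[[0,0,0],[0,0,0.65]]]'

```text
time: 3.6
tool_pos: [0.4724, 0.2148, 0.1518]
tcp_rot: [-1.118, -1.343, 1.342]
wrist_force: [0.8, 0.1, 0.0]
width: 0.998
```

```bash
cat >> h.py <<'E'
def st():
    s=bot.read_state();M=R.from_rotvec(s['tcp_rot']).as_matrix()
    print('t',round(s['time'],2),'pos',(s['tool_pos']*1000).round(1),'ang',np.rad2deg(np.arctan2(M[1,0],M[0,0])).round(2),'ydown',M[:,1].round(3),'F',np.round(s['wrist_force'],1),'w',round(s['width'],3),'q',np.round(s['q'],2))
E
python3 -c "
from h import *
st()"
```

```text
t 3.6 pos [472.4 214.8 151.8] ang 100.46 ydown [ 0.001  0.    -1.   ] F [0.8 0.1 0. ] w 0.998 q [ 0.38  0.03  2.02 -0.    1.09 -1.37]
```

Emit:
play_rows --motion '[[[0,0,-0.14],[0,0,0]],[[0,0,-0.25],[0,0,0]],[[0,0,-0.33],[0,0,0]],[[0,0,-0.37],[0,0,0]],[[0,0,-0.37],[0,0,0]]]'

```text
time: 4.22
tool_pos: [0.4715, 0.215, 0.0026]
tcp_rot: [-1.115, -1.342, 1.346]
wrist_force: [-0.5, -0.1, 0.8]
width: 1.0
```

Emit:
play_rows --motion '[[[0,0,0],[0,0,0]],[[0,0,0],[0,0,0]],[[0,0,0],[0,0,0]],[[0,0,0],[0,0,0]],[[0,0,0],[0,0,0]],[[0,0,0],[0,0,0]]]' --gripper 1 --squeeze 35

```text
time: 4.97
tool_pos: [0.474, 0.2161, 0.0052]
tcp_rot: [-1.117, -1.348, 1.342]
wrist_force: [-0.1, 0.1, 7.4]
width: 0.695
```

```bash
python3 -c "
from h import *
st();snap('scene','g1.png')"
```

```text
t 4.97 pos [474.  216.1   5.2] ang 100.65 ydown [ 0.004  0.001 -1.   ] F [-0.1  0.1  7.4] w 0.695 q [ 0.38  0.23  2.12 -0.    0.79 -1.38]
```

View pics/g1.png

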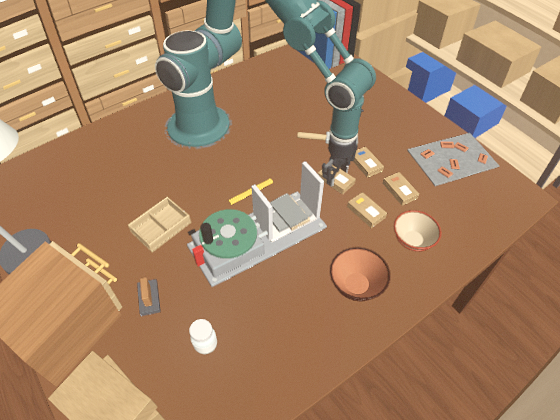

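Emit:
play_rows --motion '[[[0,0,0.06],[0,0,0]],[[0,0,0.2],[0,0,0]],[[0,0,0.35],[0,0,-0.15]],[[0,0,0.5],[0,0,-0.35]],[[0.02,-0.1,0.56],[0,0,-0.55]],[[0.05,-0.25,0.56],[0,0,-0.75]],[[0.1,-0.4,0.56],[0,0,-0.95]],[[0.1,-0.5,0.56],[0,0,-0.95]]]'

```text
time: 6.02
tool_pos: [0.5127, 0.013, 0.2276]
tcp_rot: [-1.425, -0.786, 0.785]
wrist_force: [-0.3, -0.4, -2.0]
width: 0.694
```

Emit:
play_rows --motion '[[[0,0,0],[0,0,-0.2]],[[0,0,0],[0,0,-0.4]],[[0,0,0],[0,0,-0.6]],[[0,0,0],[0,0,-0.8]],[[0,0,0],[0,0,-0.95]],[[0,0,0],[0,0,-0.95]]]'

```text
time: 6.78
tool_pos: [0.5118, 0.0154, 0.2272]
tcp_rot: [-1.561, -0.208, 0.209]
wrist_force: [0.4, 0.7, -1.9]
width: 0.695
```

Emit:
play_rows --motion '[[[0,0,0],[0,0,-0.2]],[[0,0,0],[0,0,-0.43]],[[0,0,0],[0,0,-0.43]],[[0,0,0],[0,0,-0.43]],[[0,0,0],[0,0,-0.43]]]'

```text
time: 7.4
tool_pos: [0.5121, 0.0154, 0.2273]
tcp_rot: [-1.57, 0.056, -0.056]
wrist_force: [0.7, -0.6, -1.9]
width: 0.692
```

```bash
python3 -c "
from h import *
st();p,d=snap('top','p1.png');P,_,_=cloud('top',d);print(fit(J(P),.19,.26,(0,-.0),.09))
snap('scene','p1s.png');st()"
```

```text
t 7.4 pos [512.1  15.4 227.3] ang -4.08 ydown [-0.  0. -1.] F [ 0.7 -0.6 -1.9] w 0.692 q [-0.02 -0.04  1.95  0.    1.23  0.05]
(20, array([ 1.20e+00, -4.25e+01,  4.86e+01,  2.30e+00,  1.00e-01,  2.47e+02]))
t 7.5 pos [512.1  15.4 227.3] ang -4.13 ydown [-0. -0. -1.] F [-0.2  0.4 -1.2] w 0.695 q [-0.02 -0.04  1.95 -0.    1.23  0.05]
```

View pics/p1s.png

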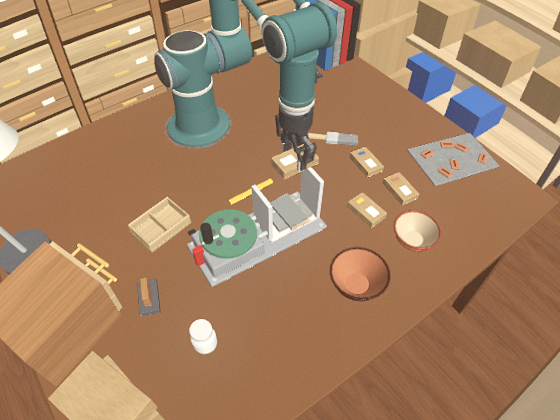

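```bash
python3 -c "
from h import *
p,d=snap('scene','x.png');P,_,_=cloud('scene',d);Q=J(P)
m=(Q[:,2]>.18)&(Q[:,2]<.245)&(abs(Q[:,0])<.06)&(abs(Q[:,1])<.1);q=Q[m]
print(m.sum())
for a in range(3): print(np.percentile(q[:,a],[0,2,50,98,100]).round(4))
zz=q[(q[:,0]>.025)]; print(np.percentile(zz[:,2],[1,50,99]),np.percentile(zz[:,1],[0,1,50,99,100]))
"
```

```text
506
[-0.0462 -0.0314  0.0126  0.0377  0.0422]
[-0.0538 -0.0531 -0.0263  0.0444  0.0492]
[0.2197 0.2227 0.2421 0.2449 0.245 ]
[0.22206224 0.23419964 0.24433016] [-0.05265386 -0.05193601 -0.01583197  0.04717836  0.04797338]
```

Emit:
play_rows --motion '[[[0.007,-0.012,0],[0,0,0]],[[0.007,-0.012,-0.12],[0,0,0]],[[0.007,-0.012,-0.25],[0,0,0]],[[0.007,-0.012,-0.35],[0,0,0]],[[0.007,-0.012,-0.39],[0,0,0]],[[0.007,-0.012,-0.39],[0,0,0]]]'

```text
time: 8.3
tool_pos: [0.5145, 0.0105, 0.0706]
tcp_rot: [-1.57, 0.059, -0.056]
wrist_force: [0.3, 0.3, -1.3]
width: 0.689
```

```bash
python3 -c "
from h import *
st();snap('scene','p2.png')
import cv2
b=cv2.imread('pics/p2.png')[110:290,170:360];cv2.imwrite('pics/p2z.png',cv2.resize(b,None,fx=4,fy=3.3))"
```

```text
t 8.3 pos [514.5  10.5  70.6] ang -4.2 ydown [-0.002  0.    -1.   ] F [ 0.3  0.3 -1.3] w 0.689 q [-0.03  0.12  2.09 -0.    0.93  0.05]
```

View pics/p2z.png

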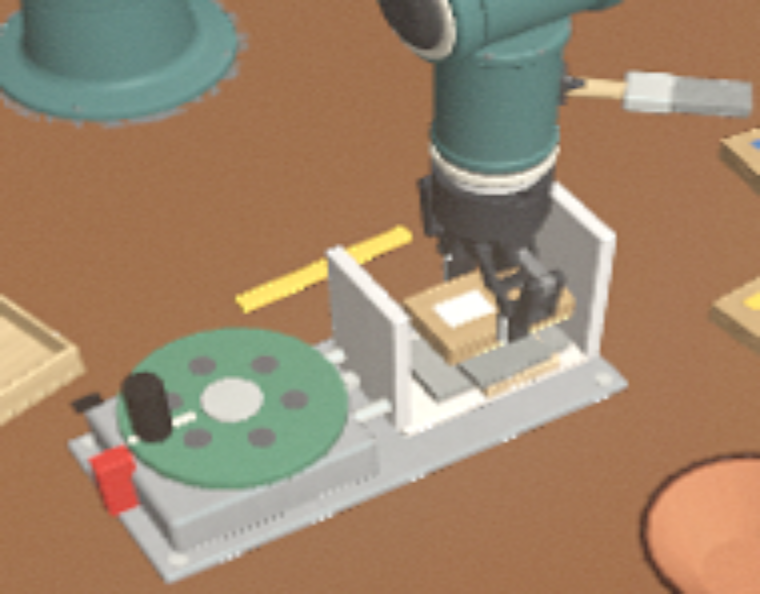

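Emit:
play_rows --motion '[[[0,0,-0.007],[0,0,0]],[[0,0,-0.013],[0,0,0]],[[0,0,-0.017],[0,0,0]],[[0,0,-0.017],[0,0,0]]]'

```text
time: 8.85
tool_pos: [0.5149, 0.0106, 0.0646]
tcp_rot: [-1.57, 0.057, -0.058]
wrist_force: [-1.0, -0.0, -1.2]
width: 0.694
```

```bash
python3 -c "
from h import *
st()"
```

```text
t 8.85 pos [514.9  10.6  64.6] ang -4.2 ydown [ 0.  0. -1.] F [-1.  -0.  -1.2] w 0.694 q [-0.03  0.13  2.1   0.    0.91  0.05]
```

Emit:
play_rows --motion '[[[0,0,-0.005],[0,0,0]],[[0,0,-0.005],[0,0,0]],[[0,0,-0.005],[0,0,0]]]'

```text
time: 9.22
tool_pos: [0.5152, 0.0107, 0.0629]
tcp_rot: [-1.57, 0.057, -0.058]
wrist_force: [-1.1, 0.4, 3.0]
width: 0.69
```

Emit:
play_rows --motion '[[[0,0,0],[0,0,0]],[[0,0,0],[0,0,0]],[[0,0,0],[0,0,0]],[[0,0,0.02],[0,0,0]],[[0,0,0.15],[0,0,0]],[[0,0,0.3],[0,0,0]],[[0,0,0.37],[0,0,0.2]],[[0.05,0.12,0.37],[0,0,0.4]],[[0.1,0.24,0.37],[0,0,0.6]],[[0.15,0.36,0.37],[0,0,0.8]]]' --gripper 0

```text
time: 10.48
tool_pos: [0.5757, 0.1559, 0.2116]
tcp_rot: [-1.526, -0.44, 0.437]
wrist_force: [0.8, -0.1, -0.3]
width: 0.997
```

```bash
python3 -c "
from h import *
st()"
```

```text
t 10.47 pos [575.7 155.9 211.6] ang 32.07 ydown [ 0.002  0.    -1.   ] F [ 0.8 -0.1 -0.3] w 0.997 q [ 0.22  0.13  1.8  -0.    1.21 -0.34]
```

Emit:
play_rows --motion '[[[0.07,0.08,0],[0,0,0.25]],[[0.107,0.131,-0.1],[0,0,0.5]],[[0.107,0.131,-0.22],[0,0,0.75]],[[0.107,0.131,-0.25],[0,0,0.95]],[[0.107,0.131,-0.25],[0,0,0.95]]]'

```text
time: 11.1
tool_pos: [0.6165, 0.2068, 0.1089]
tcp_rot: [-1.324, -1.004, 1.009]
wrist_force: [-0.5, -0.0, 0.3]
width: 1.002
```

Emit:
play_rows --motion '[[[0,0,0],[0,0,0.2]],[[0,0,0],[0,0,0.39]],[[0,0,0],[0,0,0.39]],[[0,0,0],[0,0,0.39]]]'

```text
time: 11.6
tool_pos: [0.6185, 0.2071, 0.1118]
tcp_rot: [-1.195, -1.235, 1.232]
wrist_force: [-0.0, 0.2, 0.4]
width: 1.005
```

```bash
python3 -c "
from h import *
st();p,d=snap('scene','p3.png');P,_,_=cloud('scene',d);print(fit(J(P),.07,.087,(0,-.01),.07),fit(P,.017,.035,(.617,.207),.07))
import cv2
b=cv2.imread('pics/p3.png')[110:290,170:440];cv2.imwrite('pics/p3z.png',cv2.resize(b,None,fx=2.9,fy=2.9))"
```

```text
t 11.6 pos [618.5 207.1 111.8] ang 91.87 ydown [ 0.002  0.001 -1.   ] F [-0.   0.2  0.4] w 1.005 q [ 0.28  0.31  1.77  0.    1.06 -1.32]
(792, array([ -0. ,  -4. , 109.2,  73.4, -88.8,  79.3])) (594, array([617.4, 204.4, 102.5,  63.1,   1. ,  22.2]))
```

View pics/p3z.png

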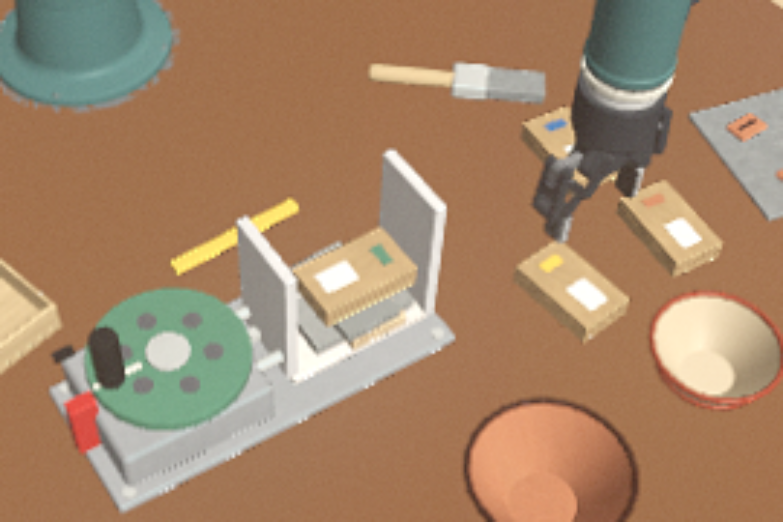

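Carton 4 lies well on the pile at (345,275) of the crop. Next is carton 3.

Emit:
play_rows --motion '[[[0,0,-0.12],[0,0,0]],[[0,0,-0.21],[0,0,0]],[[0,0,-0.262],[0,0,0]],[[0,0,-0.262],[0,0,0]]]'

```text
time: 12.15
tool_pos: [0.6163, 0.2066, 0.0039]
tcp_rot: [-1.19, -1.232, 1.238]
wrist_force: [0.1, -0.9, 0.3]
width: 0.997
```

Emit:
play_rows --motion '[[[0,0,0],[0,0,0]],[[0,0,0],[0,0,0]],[[0,0,0],[0,0,0]],[[0,0,0],[0,0,0]],[[0,0,0],[0,0,0]],[[0,0,0],[0,0,0]]]' --gripper 1

```text
time: 12.9
tool_pos: [0.6197, 0.2076, 0.008]
tcp_rot: [-1.194, -1.24, 1.233]
wrist_force: [0.6, 0.4, 7.0]
width: 0.694
```

```bash
python3 -c "
from h import *
st()"
```

```text
t 12.9 pos [619.7 207.6   8. ] ang 92.1 ydown [ 0.004  0.001 -1.   ] F [0.6 0.4 7. ] w 0.694 q [ 0.29  0.43  1.83 -0.    0.88 -1.32]
```

Emit:
play_rows --motion '[[[0,0,0.06],[0,0,0]],[[0,0,0.2],[0,0,0]],[[0,0,0.35],[0,0,-0.15]],[[0,0,0.48],[0,0,-0.35]],[[-0.04,-0.08,0.54],[0,0,-0.55]],[[-0.1,-0.2,0.54],[0,0,-0.75]],[[-0.17,-0.33,0.54],[0,0,-0.95]],[[-0.257,-0.491,0.54],[0,0,-0.95]],[[-0.257,-0.491,0.54],[0,0,-0.95]]]'

```text
time: 14.02
tool_pos: [0.5126, 0.008, 0.2214]
tcp_rot: [-1.465, -0.669, 0.671]
wrist_force: [0.6, 1.6, -1.8]
width: 0.691
```

Emit:
play_rows --motion '[[[0,0,0],[0,0,-0.2]],[[0,0,0],[0,0,-0.4]],[[0,0,0],[0,0,-0.6]],[[0,0,0],[0,0,-0.8]],[[0,0,0],[0,0,-0.95]],[[0,0,0],[0,0,-0.95]]]'

```text
time: 14.78
tool_pos: [0.5151, 0.0112, 0.2216]
tcp_rot: [-1.568, -0.092, 0.092]
wrist_force: [0.5, -0.2, -0.8]
width: 0.692
```

Emit:
play_rows --motion '[[[0,0,0],[0,0,-0.2]],[[0,0,-0.05],[0,0,-0.24]],[[0,0,-0.05],[0,0,-0.24]],[[0,0,-0.05],[0,0,-0.24]]]'

```text
time: 15.28
tool_pos: [0.5151, 0.0108, 0.202]
tcp_rot: [-1.57, 0.056, -0.056]
wrist_force: [-0.1, 1.1, -1.2]
width: 0.69
```

```bash
cat >> h.py <<'E'
def held(z0,z1):
    p,d=snap('scene','x.png');P,_,_=cloud('scene',d);Q=J(P)
    m=(Q[:,2]>z0)&(Q[:,2]<z1)&(abs(Q[:,0])<.06)&(abs(Q[:,1])<.1);q=Q[m]
    zz=q[(q[:,0]>.025)]; print('held',m.sum(),np.percentile(zz[:,2],[1,50,99]).round(4),np.percentile(zz[:,1],[0,1,50,99,100]).round(4))
E
python3 -c "
from h import *
st();s=bot.read_state()['tool_pos'][2];held(s-.01,s+.017)"
```

```text
t 15.28 pos [515.1  10.8 202. ] ang -4.1 ydown [ 0.  0. -1.] F [-0.1  1.1 -1.2] w 0.69 q [-0.03 -0.02  1.97  0.    1.19  0.04]
held 644 [0.1929 0.2073 0.2184] [-0.0579 -0.0568 -0.0221  0.0422  0.0438]
```

Emit:
play_rows --motion '[[[0,0,-0.1],[0,0,0]],[[0,0,-0.2],[0,0,0]],[[0,0,-0.25],[0,0,0]],[[0,0,-0.265],[0,0,0]],[[0,0,-0.272],[0,0,0]],[[0,0,-0.275],[0,0,0]],[[0,0,-0.275],[0,0,0]]]'

```text
time: 16.2
tool_pos: [0.5158, 0.0106, 0.0927]
tcp_rot: [-1.57, 0.056, -0.059]
wrist_force: [0.5, 1.4, -1.7]
width: 0.695
```

```bash
python3 -c "
from h import *
st()"
```

```text
t 16.2 pos [515.8  10.6  92.7] ang -4.19 ydown [ 0.002 -0.    -1.   ] F [ 0.5  1.4 -1.7] w 0.695 q [-0.03  0.09  2.08  0.    0.97  0.05]
```

Emit:
play_rows --motion '[[[0,0,-0.005],[0,0,0]],[[0,0,-0.01],[0,0,0]],[[0,0,-0.01],[0,0,0]]]'

```text
time: 16.58
tool_pos: [0.5155, 0.0106, 0.0896]
tcp_rot: [-1.57, 0.057, -0.058]
wrist_force: [-3.8, 1.0, 9.9]
width: 0.69
```

Emit:
play_rows --motion '[[[0,0,0],[0,0,0]],[[0,0,0],[0,0,0]],[[0,0,0],[0,0,0]],[[0,0,0.02],[0,0,0]],[[0,0,0.15],[0,0,0]],[[0,0,0.29],[0,0,0]],[[0,0,0.31],[0,0,0.2]],[[-0.01,0.12,0.31],[0,0,0.4]],[[-0.02,0.26,0.31],[0,0,0.6]],[[-0.03,0.4,0.31],[0,0,0.8]]]' --gripper 0

```text
time: 17.82
tool_pos: [0.503, 0.172, 0.2125]
tcp_rot: [-1.526, -0.439, 0.437]
wrist_force: [0.6, 0.1, 0.1]
width: 1.001
```

Emit:
play_rows --motion '[[[-0.04,0.15,0],[0,0,0.25]],[[-0.075,0.3,0],[0,0,0.5]],[[-0.075,0.423,-0.12],[0,0,0.75]],[[-0.075,0.423,-0.25],[0,0,0.95]],[[-0.075,0.423,-0.25],[0,0,0.95]]]'

```text
time: 18.45
tool_pos: [0.4687, 0.3379, 0.1068]
tcp_rot: [-1.324, -0.998, 1.017]
wrist_force: [0.4, -0.3, -0.2]
width: 1.0
```

Emit:
play_rows --motion '[[[0,0,0],[0,0,0.17]],[[0,0,0],[0,0,0.17]],[[0,0,0],[0,0,0.17]]]'

```text
time: 18.82
tool_pos: [0.4742, 0.3399, 0.1139]
tcp_rot: [-1.273, -1.108, 1.103]
wrist_force: [-1.0, -0.2, 0.2]
width: 0.999
```

```bash
python3 -c "
from h import *
st();p,d=snap('scene','p4.png');P,_,_=cloud('scene',d);print(fit(J(P),.097,.12,(0,-.01),.07))
import cv2
b=cv2.imread('pics/p4.png')[110:290,170:440];cv2.imwrite('pics/p4z.png',cv2.resize(b,None,fx=2.9,fy=2.9))"
```

```text
t 18.82 pos [474.2 339.9 113.9] ang 81.94 ydown [ 0.003  0.002 -1.   ] F [-1.  -0.2  0.2] w 0.999 q [ 0.58  0.19  1.92 -0.    1.03 -0.85]
(819, array([  1.5,  -4.1, 110.9,  75.6, -89.6, 104.3]))
```

View pics/p4z.png

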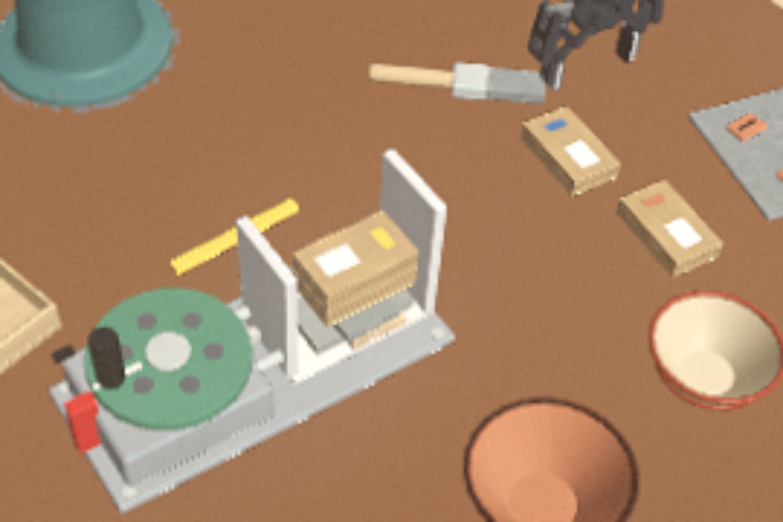

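Emit:
play_rows --motion '[[[0,0,-0.12],[0,0,0]],[[0,0,-0.21],[0,0,0]],[[0,0,-0.264],[0,0,0]],[[0,0,-0.264],[0,0,0]]]'

```text
time: 19.38
tool_pos: [0.4715, 0.3386, 0.0046]
tcp_rot: [-1.271, -1.103, 1.11]
wrist_force: [-0.0, -0.2, -0.4]
width: 0.998
```

Emit:
play_rows --motion '[[[0,0,0],[0,0,0]],[[0,0,0],[0,0,0]],[[0,0,0],[0,0,0]],[[0,0,0],[0,0,0]],[[0,0,0],[0,0,0]],[[0,0,0],[0,0,0]]]' --gripper 1

```text
time: 20.12
tool_pos: [0.4745, 0.3407, 0.0081]
tcp_rot: [-1.271, -1.111, 1.105]
wrist_force: [-0.5, -0.3, 7.5]
width: 0.685
```

```bash
python3 -c "
from h import *
st()"
```

```text
t 20.12 pos [474.5 340.7   8.1] ang 82.19 ydown [ 0.003  0.002 -1.   ] F [-0.5 -0.3  7.5] w 0.685 q [ 0.58  0.33  1.98 -0.    0.83 -0.85]
```

Emit:
play_rows --motion '[[[0,0,0.06],[0,0,0]],[[0,0,0.2],[0,0,0]],[[0,0,0.35],[0,0,-0.15]],[[0,0,0.48],[0,0,-0.35]],[[0.02,-0.12,0.54],[0,0,-0.55]],[[0.04,-0.27,0.54],[0,0,-0.75]],[[0.06,-0.42,0.54],[0,0,-0.95]],[[0.08,-0.57,0.54],[0,0,-0.95]],[[0.1,-0.71,0.54],[0,0,-0.95]],[[0.105,-0.822,0.54],[0,0,-0.95]]]'

```text
time: 21.38
tool_pos: [0.5147, 0.0088, 0.2222]
tcp_rot: [-1.503, -0.538, 0.538]
wrist_force: [0.3, 0.5, -0.9]
width: 0.687
```

Emit:
play_rows --motion '[[[0,0,0],[0,0,-0.2]],[[0,0,0],[0,0,-0.4]],[[0,0,0],[0,0,-0.6]],[[0,0,0],[0,0,-0.8]],[[0,0,0],[0,0,-0.96]],[[0,0,0],[0,0,-0.96]],[[0,0,0],[0,0,-0.96]]]'

```text
time: 22.25
tool_pos: [0.5147, 0.011, 0.222]
tcp_rot: [-1.57, 0.05, -0.05]
wrist_force: [-0.1, 0.2, -0.7]
width: 0.697
```

```bash
python3 -c "
from h import *
st();s=bot.read_state()['tool_pos'][2];held(s-.01,s+.017)"
```

```text
t 22.25 pos [514.7  11.  222. ] ang -3.63 ydown [-0.  0. -1.] F [-0.1  0.2 -0.7] w 0.697 q [-0.03 -0.03  1.95  0.    1.22  0.04]
held 706 [0.2136 0.2281 0.2385] [-0.059  -0.0586 -0.0235  0.04    0.0429]
```

Emit:
play_rows --motion '[[[0,0.002,-0.1],[0,0,-0.011]],[[0,0.002,-0.2],[0,0,-0.011]],[[0,0.002,-0.25],[0,0,-0.011]],[[0,0.002,-0.265],[0,0,-0.011]],[[0,0.002,-0.267],[0,0,-0.011]],[[0,0.002,-0.267],[0,0,-0.011]]]'

```text
time: 23.05
tool_pos: [0.5161, 0.0118, 0.1166]
tcp_rot: [-1.57, 0.056, -0.06]
wrist_force: [0.5, 0.6, -1.1]
width: 0.689
```

Emit:
play_rows --motion '[[[0,0,-0.004],[0,0,0]],[[0,0,-0.004],[0,0,0]],[[0,0,-0.004],[0,0,0]]]'

```text
time: 23.42
tool_pos: [0.5151, 0.0118, 0.1139]
tcp_rot: [-1.57, 0.058, -0.058]
wrist_force: [0.4, -0.9, -0.9]
width: 0.69
```

Emit:
play_rows --motion '[[[0,0,-0.003],[0,0,0]],[[0,0,-0.003],[0,0,0]],[[0,0,-0.003],[0,0,0]]]'

```text
time: 23.8
tool_pos: [0.5152, 0.0118, 0.1137]
tcp_rot: [-1.57, 0.058, -0.058]
wrist_force: [-3.6, 0.8, 5.7]
width: 0.688
```

Emit:
play_rows --motion '[[[0,0,0],[0,0,0]],[[0,0,0],[0,0,0]],[[0,0,0],[0,0,0]],[[0,0,0.02],[0,0,0]],[[0,0,0.14],[0,0,0]],[[0,0,0.24],[0,0,0.1]],[[0.03,0.1,0.24],[0,0,0.3]],[[0.07,0.22,0.24],[0,0,0.5]],[[0.11,0.35,0.24],[0,0,0.7]],[[0.15,0.5,0.24],[0,0,0.9]]]' --gripper 0

```text
time: 25.05
tool_pos: [0.5757, 0.2131, 0.2093]
tcp_rot: [-1.513, -0.5, 0.498]
wrist_force: [1.1, -0.1, -0.3]
width: 0.996
```

Emit:
play_rows --motion '[[[0.04,0.13,0],[0,0,0.25]],[[0.08,0.26,0],[0,0,0.5]],[[0.1025,0.337,-0.12],[0,0,0.75]],[[0.1025,0.337,-0.25],[0,0,0.99]],[[0.1025,0.337,-0.25],[0,0,0.99]],[[0.1025,0.337,-0.25],[0,0,0.99]]]'

```text
time: 25.8
tool_pos: [0.6168, 0.3467, 0.1103]
tcp_rot: [-1.283, -1.089, 1.087]
wrist_force: [0.7, 1.2, 0.6]
width: 1.0
```

```bash
python3 -c "
from h import *
st();p,d=snap('scene','p5.png');P,_,_=cloud('scene',d);print(fit(J(P),.12,.15,(0,-.01),.07))
import cv2
b=cv2.imread('pics/p5.png')[110:290,170:440];cv2.imwrite('pics/p5z.png',cv2.resize(b,None,fx=2.9,fy=2.9))"
```

```text
t 25.8 pos [616.8 346.7 110.3] ang 80.64 ydown [ 0.002  0.001 -1.   ] F [0.7 1.2 0.6] w 1.0 q [ 0.48  0.41  1.64 -0.    1.09 -0.93]
(880, array([ -0.5,  -4. , 110.2,  76.5,  89.8, 128.8]))
```

View pics/p5z.png

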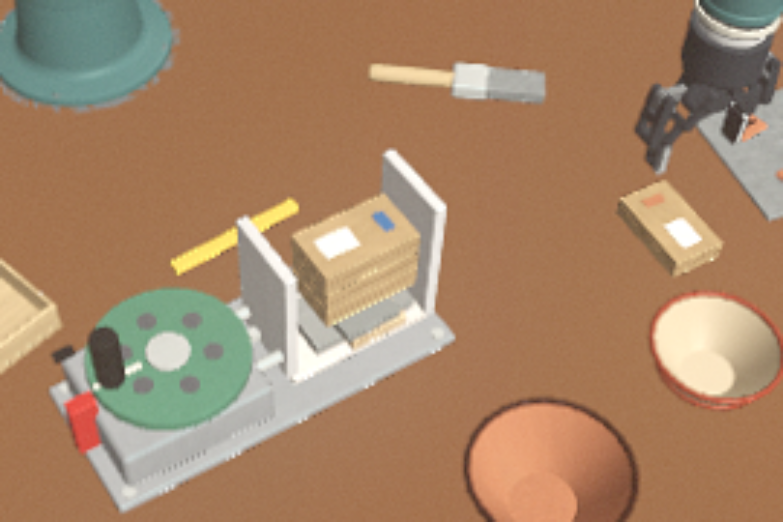

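Emit:
play_rows --motion '[[[-0.001,0,-0.12],[0,0,0.036]],[[-0.001,0,-0.21],[0,0,0.036]],[[-0.001,0,-0.257],[0,0,0.036]],[[-0.001,0,-0.257],[0,0,0.036]]]'

```text
time: 26.35
tool_pos: [0.6158, 0.3464, 0.0061]
tcp_rot: [-1.269, -1.11, 1.11]
wrist_force: [-0.4, -0.2, -0.2]
width: 1.003
```

Emit:
play_rows --motion '[[[0,0,0],[0,0,0]],[[0,0,0],[0,0,0]],[[0,0,0],[0,0,0]],[[0,0,0],[0,0,0]],[[0,0,0],[0,0,0]],[[0,0,0],[0,0,0]]]' --gripper 1

```text
time: 27.1
tool_pos: [0.6176, 0.3477, 0.0087]
tcp_rot: [-1.27, -1.115, 1.107]
wrist_force: [-0.7, 0.2, 6.3]
width: 0.696
```

```bash
python3 -c "
from h import *
st()"
```

```text
t 27.1 pos [617.6 347.7   8.7] ang 82.42 ydown [ 0.004  0.002 -1.   ] F [-0.7  0.2  6.3] w 0.696 q [ 0.48  0.52  1.69 -0.    0.92 -0.96]
```

Emit:
play_rows --motion '[[[0,0,0.06],[0,0,0]],[[0,0,0.2],[0,0,0]],[[0,0,0.35],[0,0,-0.15]],[[0,0,0.48],[0,0,-0.35]],[[-0.03,-0.12,0.55],[0,0,-0.55]],[[-0.08,-0.26,0.55],[0,0,-0.75]],[[-0.13,-0.41,0.55],[0,0,-0.95]],[[-0.18,-0.56,0.55],[0,0,-0.95]],[[-0.22,-0.7,0.55],[0,0,-0.95]],[[-0.254,-0.837,0.55],[0,0,-0.95]]]'

```text
time: 28.35
tool_pos: [0.5128, 0.0101, 0.2271]
tcp_rot: [-1.503, -0.543, 0.541]
wrist_force: [1.4, -1.1, -2.3]
width: 0.691
```

Emit:
play_rows --motion '[[[0,0,0],[0,0,-0.2]],[[0,0,0],[0,0,-0.4]],[[0,0,0],[0,0,-0.6]],[[0,0,0],[0,0,-0.8]],[[0,0,0],[0,0,-0.97]],[[0,0,0],[0,0,-0.97]],[[0,0,0],[0,0,-0.97]]]'

```text
time: 29.22
tool_pos: [0.5138, 0.0118, 0.2263]
tcp_rot: [-1.57, 0.052, -0.053]
wrist_force: [-0.5, 0.4, -0.8]
width: 0.69
```

```bash
python3 -c "
from h import *
st();s=bot.read_state()['tool_pos'][2];held(s-.01,s+.017)"
```

```text
t 29.23 pos [513.8  11.8 226.3] ang -3.84 ydown [ 0.001 -0.    -1.   ] F [-0.5  0.4 -0.8] w 0.69 q [-0.03 -0.04  1.95 -0.    1.23  0.04]
held 713 [0.2172 0.2319 0.2431] [-0.0576 -0.057  -0.0195  0.0418  0.0419]
```

Emit:
play_rows --motion '[[[0.003,0,-0.08],[0,0,-0.006]],[[0.003,0,-0.16],[0,0,-0.006]],[[0.003,0,-0.2],[0,0,-0.006]],[[0.003,0,-0.215],[0,0,-0.006]],[[0.003,0,-0.217],[0,0,-0.006]],[[0.003,0,-0.217],[0,0,-0.006]]]'

```text
time: 30.02
tool_pos: [0.5161, 0.0118, 0.1401]
tcp_rot: [-1.57, 0.056, -0.06]
wrist_force: [-0.5, -0.3, -1.8]
width: 0.69
```

Emit:
play_rows --motion '[[[0,0,-0.004],[0,0,0]],[[0,0,-0.004],[0,0,0]],[[0,0,-0.004],[0,0,0]]]'

```text
time: 30.4
tool_pos: [0.516, 0.0118, 0.1382]
tcp_rot: [-1.57, 0.057, -0.06]
wrist_force: [1.2, 0.3, 2.3]
width: 0.69
```

Emit:
play_rows --motion '[[[0,0,0],[0,0,0]],[[0,0,0],[0,0,0]],[[0,0,0],[0,0,0]],[[0,0,0.02],[0,0,0]],[[0,0,0.12],[0,0,0]],[[0,0,0.25],[0,0,0]],[[0,-0.1,0.28],[0,0,0]],[[-0.02,-0.25,0.28],[0,0,0]],[[-0.03,-0.4,0.28],[0,0,0]],[[-0.043,-0.616,0.28],[0,0,0]]]' --gripper 0

```text
time: 31.65
tool_pos: [0.4993, -0.2123, 0.2503]
tcp_rot: [-1.57, 0.056, -0.059]
wrist_force: [1.0, 0.5, -0.7]
width: 1.002
```

```bash
python3 -c "
from h import *
st();p,d=snap('scene','p6.png');P,_,_=cloud('scene',d);print(fit(J(P),.145,.16,(0,-.01),.06))
import cv2
b=cv2.imread('pics/p6.png')[110:290,150:380];cv2.imwrite('pics/p6z.png',cv2.resize(b,None,fx=3.3,fy=3.3))"
```

```text
t 31.65 pos [ 499.3 -212.3  250.3] ang -4.21 ydown [ 0.002 -0.001 -1.   ] F [ 1.   0.5 -0.7] w 1.002 q [-0.45  0.    1.87  0.    1.27 -0.37]
(777, array([  2.9,  -4.3, 108.3,  62.1,  89.5, 151.8]))
```

View pics/p6z.png

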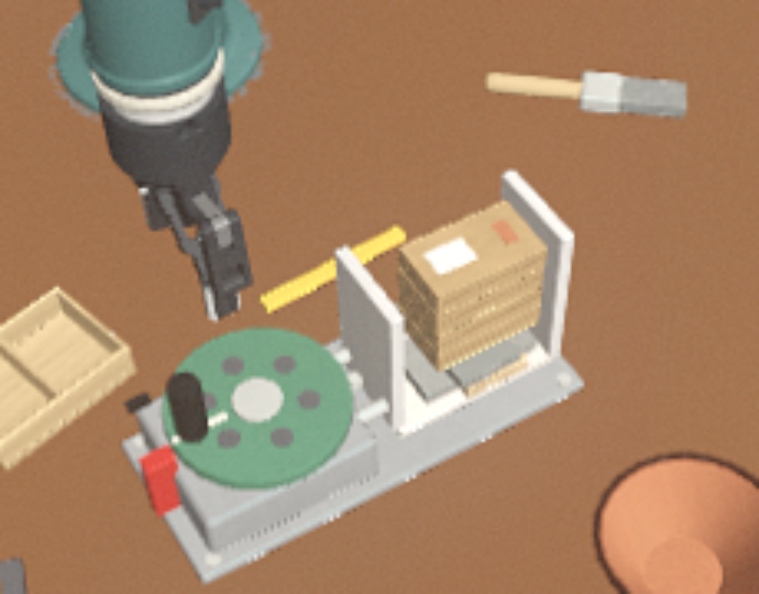

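All four cartons are stacked at (470,285) in the crop. Next is the knob.

Emit:
play_rows --motion '[[[0,0,0],[0,0,0]],[[0,0,-0.05],[0,0,0]],[[0,0,-0.15],[0,0,0]],[[0,0,-0.15],[0,0,0]]]'

```text
time: 32.2
tool_pos: [0.4963, -0.2073, 0.1845]
tcp_rot: [-1.566, 0.063, -0.049]
wrist_force: [-0.7, -0.1, 0.0]
width: 0.995
```

```bash
python3 -c "
from h import *
st()
C=np.array([501.7,-180.2]);p0=np.deg2rad(-94.1)
for k in range(6):
  r=[]
  b=p0+np.deg2rad(60*k)
  for j in range(1,9):
    a=b+np.deg2rad(7.5*j); r.append([[round(55*(np.cos(a)-np.cos(b))/400,3),round(55*(np.sin(a)-np.sin(b))/400,3),0],[0,0,0]])
  print(r)
"
```

```text
t 32.2 pos [ 496.3 -207.3  184.5] ang -4.1 ydown [-0.009  0.004 -1.   ] F [-0.7 -0.1  0. ] w 0.995 q [-0.44  0.05  1.94  0.    1.16 -0.37]
[[[np.float64(0.018), np.float64(-0.0), 0], [0, 0, 0]], [[np.float64(0.036), np.float64(0.002), 0], [0, 0, 0]], [[np.float64(0.053), np.float64(0.007), 0], [0, 0, 0]], [[np.float64(0.07), np.float64(0.013), 0], [0, 0, 0]], [[np.float64(0.086), np.float64(0.022), 0], [0, 0, 0]], [[np.float64(0.1), np.float64(0.033), 0], [0, 0, 0]], [[np.float64(0.113), np.float64(0.046), 0], [0, 0, 0]], [[np.float64(0.124), np.float64(0.06), 0], [0, 0, 0]]]
[[[np.float64(0.009), np.float64(0.016), 0], [0, 0, 0]], [[np.float64(0.016), np.float64(0.032), 0], [0, 0, 0]], [[np.float64(0.021), np.float64(0.049), 0], [0, 0, 0]], [[np.float64(0.023), np.float64(0.067), 0], [0, 0, 0]], [[np.float64(0.023), np.float64(0.085), 0], [0, 0, 0]], [[np.float64(0.021), np.float64(0.103), 0], [0, 0, 0]], [[np.float64(0.017), np.float64(0.12), 0], [0, 0, 0]], [[np.float64(0.01), np.float64(0.137), 0], [0, 0, 0]]]
[[[np.float64(-0.009), np.float64(0.016), 0], [0, 0, 0]], [[np.float64
[... 1058 characters left out ...]
 0], [0, 0, 0]], [[np.float64(-0.023), np.float64(-0.085), 0], [0, 0, 0]], [[np.float64(-0.021), np.float64(-0.103), 0], [0, 0, 0]], [[np.float64(-0.017), np.float64(-0.12), 0], [0, 0, 0]], [[np.float64(-0.01), np.float64(-0.137), 0], [0, 0, 0]]]
[[[np.float64(0.009), np.float64(-0.016), 0], [0, 0, 0]], [[np.float64(0.02), np.float64(-0.03), 0], [0, 0, 0]], [[np.float64(0.032), np.float64(-0.043), 0], [0, 0, 0]], [[np.float64(0.047), np.float64(-0.054), 0], [0, 0, 0]], [[np.float64(0.062), np.float64(-0.063), 0], [0, 0, 0]], [[np.float64(0.079), np.float64(-0.07), 0], [0, 0, 0]], [[np.float64(0.096), np.float64(-0.075), 0], [0, 0, 0]], [[np.float64(0.114), np.float64(-0.077), 0], [0, 0, 0]]]
```

Emit:
play_rows --motion '[[[0,-0.04,0],[0,0,0]],[[0,-0.066,0],[0,0,0]],[[0,-0.066,0],[0,0,0]],[[0,-0.066,0],[0,0,0]]]'

```text
time: 32.7
tool_pos: [0.4997, -0.2374, 0.19]
tcp_rot: [-1.57, 0.058, -0.06]
wrist_force: [-0.4, -0.6, -0.1]
width: 1.004
```

```bash
python3 -c "
from h import *
st()"
```

```text
t 32.7 pos [ 499.7 -237.4  190. ] ang -4.28 ydown [ 0.001 -0.    -1.   ] F [-0.4 -0.6 -0.1] w 1.004 q [-0.49  0.06  1.91  0.    1.16 -0.41]
```

Emit:
play_rows --motion '[[[-0.005,0.006,-0.05],[0,0,0]],[[-0.005,0.006,-0.13],[0,0,0]],[[-0.005,0.006,-0.19],[0,0,0]],[[-0.005,0.006,-0.205],[0,0,0]],[[-0.005,0.006,-0.205],[0,0,0]],[[-0.005,0.006,-0.205],[0,0,0]]]'

```text
time: 33.45
tool_pos: [0.4984, -0.2351, 0.1087]
tcp_rot: [-1.571, 0.056, -0.06]
wrist_force: [-0.1, 0.6, 0.3]
width: 0.997
```

```bash
python3 -c "
from h import *
st()"
```

```text
t 33.45 pos [ 498.4 -235.1  108.7] ang -4.24 ydown [ 0.002 -0.001 -1.   ] F [-0.1  0.6  0.3] w 0.997 q [-0.49  0.14  1.99  0.    1.01 -0.41]
```

Emit:
play_rows --motion '[[[0,0,0],[0,0,0]],[[0,0,0],[0,0,0]],[[0,0,0],[0,0,0]],[[0,0,0],[0,0,0]],[[0,0,0],[0,0,0]],[[0,0,0],[0,0,0]],[[0,0,0],[0,0,0]],[[0,0,0],[0,0,0]]]' --gripper 1 --squeeze 45

```text
time: 34.45
tool_pos: [0.4975, -0.2346, 0.1076]
tcp_rot: [-1.57, 0.058, -0.058]
wrist_force: [-2.3, 0.4, 4.5]
width: 0.291
```

```bash
python3 -c "
from h import *
st();p,d=snap('scene','p7.png')
import cv2
b=cv2.imread('pics/p7.png')[110:290,150:380];cv2.imwrite('pics/p7z.png',cv2.resize(b,None,fx=3.3,fy=3.3))"
```

```text
t 34.45 pos [ 497.5 -234.6  107.6] ang -4.24 ydown [ 0. -0. -1.] F [-2.3  0.4  4.5] w 0.291 q [-0.49  0.14  1.99 -0.    1.01 -0.41]
```

View pics/p7z.png

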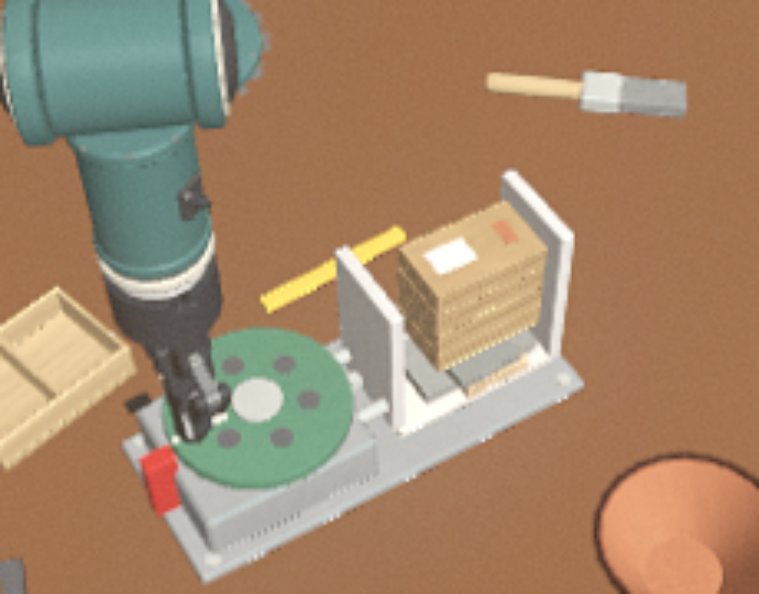

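Emit:
play_rows --motion '[[[0.018,0,0],[0,0,0]],[[0.036,0.002,0],[0,0,0]],[[0.053,0.007,0],[0,0,0]],[[0.07,0.013,0],[0,0,0]],[[0.086,0.022,0],[0,0,0]],[[0.1,0.033,0],[0,0,0]],[[0.113,0.046,0],[0,0,0]],[[0.124,0.06,0],[0,0,0]]]'

```text
time: 35.5
tool_pos: [0.5466, -0.2107, 0.1076]
tcp_rot: [-1.571, 0.059, -0.057]
wrist_force: [-4.5, 0.3, 6.6]
width: 0.291
```

```bash
python3 -c "
from h import *
st();p,d=snap('scene','p8.png')
import cv2
b=cv2.imread('pics/p8.png')[110:290,150:380];cv2.imwrite('pics/p8z.png',cv2.resize(b,None,fx=3.3,fy=3.3))"
```

```text
t 35.5 pos [ 546.6 -210.7  107.6] ang -4.23 ydown [-0.001 -0.    -1.   ] F [-4.5  0.3  6.6] w 0.291 q [-0.41  0.2   1.92 -0.    1.02 -0.34]
```

View pics/p8z.png

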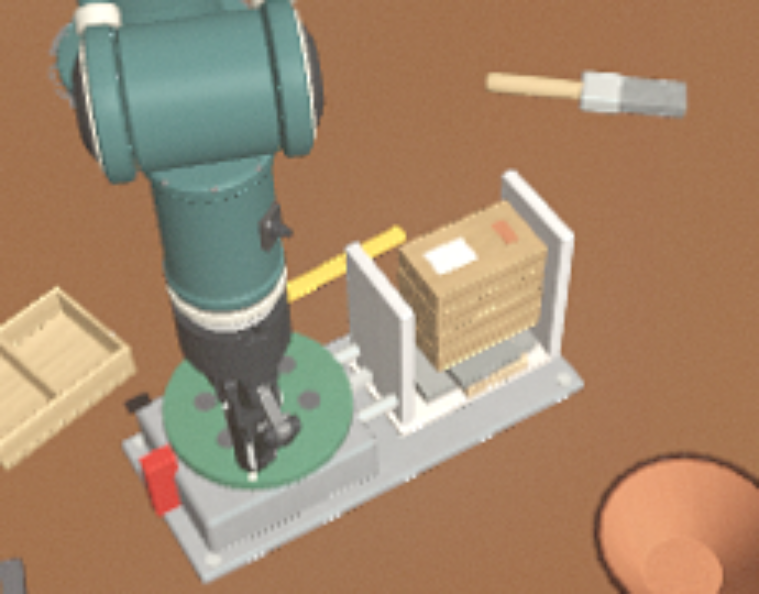

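Wheel turns with the hand and the pusher advances (blade edge at 405,320).

Emit:
play_rows --motion '[[[0.009,0.016,0],[0,0,0]],[[0.016,0.032,0],[0,0,0]],[[0.021,0.049,0],[0,0,0]],[[0.023,0.067,0],[0,0,0]],[[0.023,0.085,0],[0,0,0]],[[0.021,0.103,0],[0,0,0]],[[0.017,0.12,0],[0,0,0]],[[0.01,0.137,0],[0,0,0]]]'

```text
time: 36.55
tool_pos: [0.551, -0.1565, 0.1076]
tcp_rot: [-1.572, 0.058, -0.058]
wrist_force: [-2.9, -5.1, 5.6]
width: 0.292
```

```bash
python3 -c "
from h import *
st()"
```

```text
t 36.55 pos [ 551.  -156.5  107.6] ang -4.23 ydown [ 0.    -0.002 -1.   ] F [-2.9 -5.1  5.6] w 0.292 q [-0.32  0.18  1.95 -0.    1.01 -0.24]
```

Emit:
play_rows --motion '[[[-0.009,0.016,0],[0,0,0]],[[-0.02,0.03,0],[0,0,0]],[[-0.032,0.043,0],[0,0,0]],[[-0.047,0.054,0],[0,0,0]],[[-0.062,0.063,0],[0,0,0]],[[-0.079,0.07,0],[0,0,0]],[[-0.096,0.075,0],[0,0,0]],[[-0.114,0.077,0],[0,0,0]]]'

```text
time: 37.55
tool_pos: [0.5062, -0.1249, 0.1076]
tcp_rot: [-1.57, 0.056, -0.06]
wrist_force: [2.3, -3.3, 2.5]
width: 0.293
```

```bash
python3 -c "
from h import *
st();p,d=snap('scene','p9.png')
import cv2
b=cv2.imread('pics/p9.png')[110:290,150:380];cv2.imwrite('pics/p9z.png',cv2.resize(b,None,fx=3.3,fy=3.3))"
```

```text
t 37.55 pos [ 506.2 -124.9  107.6] ang -4.25 ydown [ 0.003 -0.    -1.   ] F [ 2.3 -3.3  2.5] w 0.293 q [-0.29  0.09  2.05  0.    1.   -0.22]
```

View pics/p9z.png

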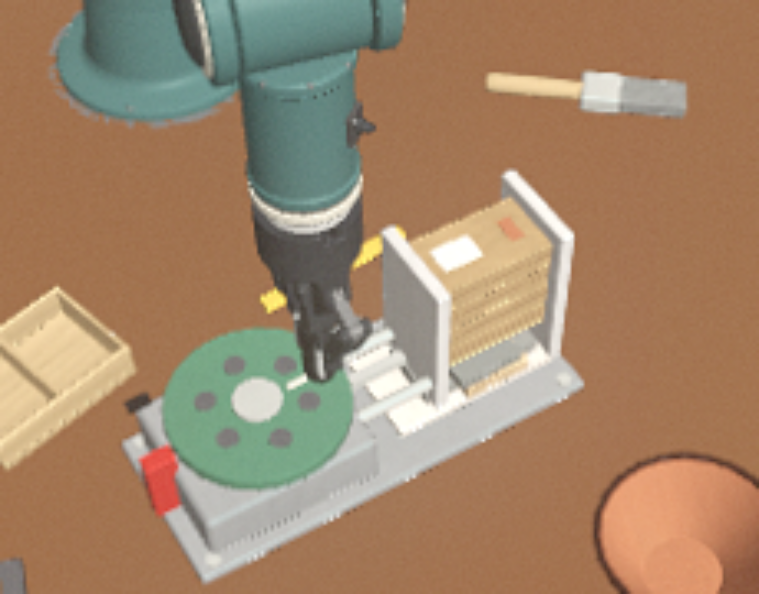

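Emit:
play_rows --motion '[[[-0.018,0,0],[0,0,0]],[[-0.036,-0.002,0],[0,0,0]],[[-0.053,-0.007,0],[0,0,0]],[[-0.07,-0.013,0],[0,0,0]],[[-0.086,-0.022,0],[0,0,0]],[[-0.1,-0.033,0],[0,0,0]],[[-0.113,-0.046,0],[0,0,0]],[[-0.124,-0.06,0],[0,0,0]]]'

```text
time: 38.6
tool_pos: [0.4556, -0.1488, 0.1076]
tcp_rot: [-1.569, 0.058, -0.059]
wrist_force: [3.7, 1.4, 5.6]
width: 0.292
```

Emit:
play_rows --motion '[[[-0.009,-0.016,0],[0,0,0]],[[-0.016,-0.032,0],[0,0,0]],[[-0.021,-0.049,0],[0,0,0]],[[-0.023,-0.067,0],[0,0,0]],[[-0.023,-0.085,0],[0,0,0]],[[-0.021,-0.103,0],[0,0,0]],[[-0.017,-0.12,0],[0,0,0]],[[-0.01,-0.137,0],[0,0,0]]]'

```text
time: 39.6
tool_pos: [0.4512, -0.203, 0.1076]
tcp_rot: [-1.568, 0.059, -0.058]
wrist_force: [2.2, 3.4, 8.8]
width: 0.294
```

Emit:
play_rows --motion '[[[0.009,-0.016,0],[0,0,0]],[[0.02,-0.03,0],[0,0,0]],[[0.032,-0.043,0],[0,0,0]],[[0.047,-0.054,0],[0,0,0]],[[0.062,-0.063,0],[0,0,0]],[[0.079,-0.07,0],[0,0,0]],[[0.096,-0.075,0],[0,0,0]],[[0.114,-0.077,0],[0,0,0]],[[0.114,-0.077,0],[0,0,0]]]'

```text
time: 40.72
tool_pos: [0.4969, -0.2346, 0.1076]
tcp_rot: [-1.57, 0.059, -0.057]
wrist_force: [-0.2, -0.9, 7.1]
width: 0.291
```

```bash
python3 -c "
from h import *
st();p,d=snap('scene','p10.png')
import cv2
b=cv2.imread('pics/p10.png')[110:290,150:380];cv2.imwrite('pics/p10z.png',cv2.resize(b,None,fx=3.3,fy=3.3))"
```

```text
t 40.73 pos [ 496.9 -234.6  107.6] ang -4.25 ydown [-0.001  0.    -1.   ] F [-0.2 -0.9  7.1] w 0.291 q [-0.49  0.14  1.99 -0.    1.01 -0.41]
```

View pics/p10z.png

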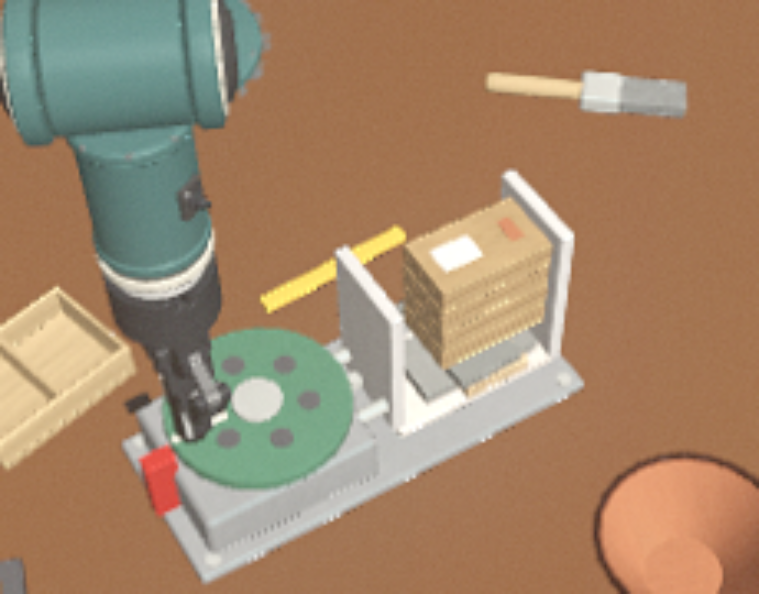

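Emit:
play_rows --motion '[[[0.002,0,0],[0,0,0]],[[0.002,0,0],[0,0,0]],[[0.002,0,0],[0,0,0]]]'

```text
time: 41.15
tool_pos: [0.497, -0.2346, 0.1076]
tcp_rot: [-1.57, 0.06, -0.057]
wrist_force: [-0.9, -0.5, 7.8]
width: 0.293
```

Emit:
play_rows --motion '[[[0,0,0],[0,0,0]],[[0,0,0],[0,0,0]],[[0,0,0],[0,0,0]],[[0,0,0],[0,0,0]],[[0,0,0.05],[0,0,0]],[[0,0,0.15],[0,0,0]],[[0,0,0.27],[0,0,0]],[[0,-0.1,0.3],[0,0,0.2]],[[0,-0.2,0.3],[0,0,0.4]],[[0,-0.25,0.3],[0,0,0.6]]]' --gripper 0

```text
time: 42.4
tool_pos: [0.4982, -0.3364, 0.2277]
tcp_rot: [-1.549, -0.315, 0.315]
wrist_force: [0.0, 0.7, -0.1]
width: 0.998
```

```bash
python3 -c "
from h import *
st()
for n in('top','scene'):
  p,d=snap(n,n+'11.png');P,_,_=cloud(n,d);Q=J(P)
  print('wslab',fit(P,.008,.022,(.505,-.424),.07),'grip',fit(P,.045,.065,(.505,-.424),.07))
  print('knob',fit(P,.14,.155,(.498,-.235),.04),'top',fit(Q,.145,.16,(0,-.002),.06),'fence',fit(Q,.161,.175,(0,.056),.06))
import cv2
b=cv2.imread('pics/scene11.png')[110:340,110:380];cv2.imwrite('pics/p11z.png',cv2.resize(b,None,fx=2.6,fy=2.6))
b=cv2.imread('pics/top11.png')[170:290,220:440];cv2.imwrite('pics/p11t.png',cv2.resize(b,None,fx=3.6,fy=3.6))"
```

```text
t 42.4 pos [ 498.2 -336.4  227.7] ang 23.0 ydown [ 0.001 -0.001 -1.   ] F [ 0.   0.7 -0.1] w 0.998 q [-0.64  0.13  1.77 -0.    1.24 -1.04]
wslab (12, array([ 516.4, -399. ,   92.5,   25.8,  -19.6,   14.1])) grip (0, array([ 0.,  0.,  0.,  0.,  0., nan]))
knob (70, array([ 495.4, -232.8,   25.2,   22. ,  -89.4,  149.5])) top (785, array([  0.3,   1.1, 101.3,  60.8,  89.4, 154.6])) fence (145, array([ -0.5,  36.4,  82.5,  55.3,   1.8, 166.7]))
wslab (448, array([ 507.1, -428.2,   91.8,   51. ,  -21.3,   15.1])) grip (166, array([ 506.5, -427.3,   60.9,   17. ,  -21.2,   55.3]))
knob (89, array([ 499.1, -237.4,   25.7,   24.2,  -36.8,  146.4])) top (786, array([  2.8,  -1.3, 105.3,  66.7, -87.5, 151.9])) fence (122, array([  1.1,  53.9,  85. ,  13.5,  -0.6, 164.3]))h.py:24: RuntimeWarning: Mean of empty slice.
  return len(q),np.round([cx,cy,a,b,t,Q[:,2].mean()*1000],1)
  ret = ret.dtype.type(ret / rcount)
```

View pics/p11z.png

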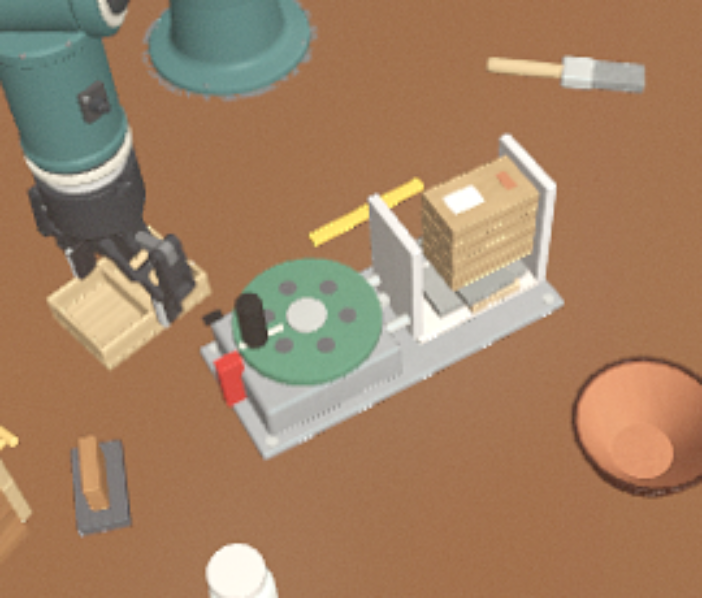

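View pics/p11t.png

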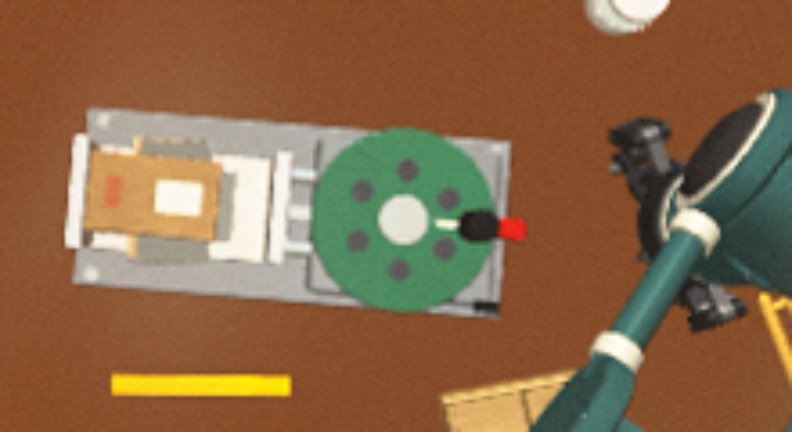

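Emit:
play_rows --motion '[[[0.01,-0.1,0],[0,0,0.25]],[[0.019,-0.225,0],[0,0,0.5]],[[0.019,-0.225,-0.1],[0,0,0.75]],[[0.019,-0.225,-0.2],[0,0,1.0]],[[0.019,-0.225,-0.25],[0,0,1.0]],[[0.019,-0.225,-0.25],[0,0,1.0]]]'

```text
time: 43.25
tool_pos: [0.5049, -0.4228, 0.1252]
tcp_rot: [-1.365, -0.915, 0.916]
wrist_force: [1.2, 0.4, 0.2]
width: 0.999
```

```bash
python3 -c "
from h import *
st()
p,d=snap('scene','p12.png');P,_,_=cloud('scene',d);
print('wslab',fit(P,.008,.022,(.505,-.424),.07),'grip',fit(P,.045,.065,(.505,-.424),.05))
import cv2
b=cv2.imread('pics/p12.png')[200:350,60:260];cv2.imwrite('pics/p12z.png',cv2.resize(b,None,fx=3.6,fy=3.6))"
```

```text
t 43.25 pos [ 504.9 -422.8  125.2] ang 67.58 ydown [-0.003  0.003 -1.   ] F [1.2 0.4 0.2] w 0.999 q [-0.74  0.32  1.74  0.    1.09 -1.91]
wslab (450, array([ 507.1, -428. ,   95.1,   51. ,  -22.7,   15.1])) grip (167, array([ 507.8, -427.5,   60.2,   16.5,  -22.1,   55.3]))
```

View pics/p12z.png

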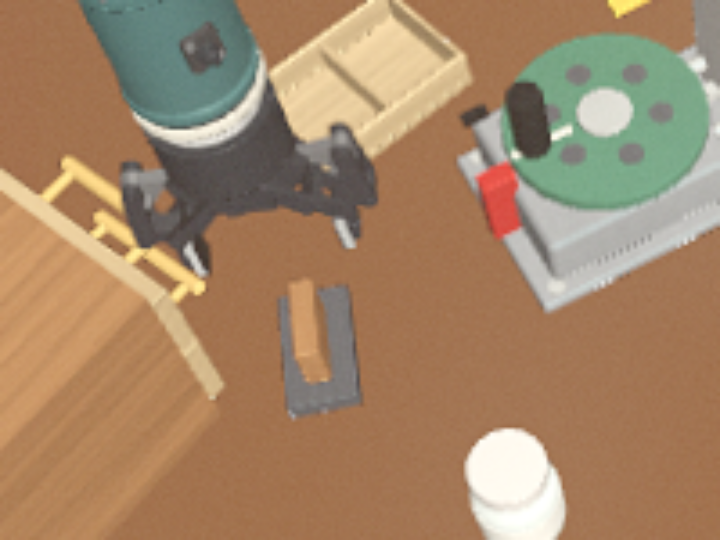

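```bash
python3 -c "
from h import *
f=np.load('top0.npz');P,_,_=cloud('top',f['d'])
g=np.load('scene0.npz');S,_,_=cloud('scene',g['d'])
for T in(P,S):
  a=np.deg2rad(68.3);e=np.array([np.cos(a),np.sin(a)]);n=np.array([-e[1],e[0]])
  D=T[:,:2]-np.array([.5056,-.4262]);s=D@e;t=D@n
  m=(T[:,2]>.02)&(T[:,2]<.3)&(abs(t)<.05)&(abs(s)<.15)&(abs(s)>.015)
  print(np.sort(s[m&(s<0)])[-8:].round(3),np.sort(s[m&(s>0)])[:8].round(3), T[m&(s<-.03)][:5])
"
```

```text
[-0.02  -0.019 -0.019 -0.019 -0.019 -0.019 -0.018 -0.016] [0.016 0.018 0.018 0.018 0.019 0.019 0.02  0.02 ] [[ 0.5158121  -0.53383804  0.02597467]
 [ 0.51542987 -0.52996241  0.04510529]
 [ 0.51530333 -0.53012068  0.05278371]
 [ 0.51523939 -0.53126095  0.05765448]
 [ 0.51492363 -0.52831996  0.0737044 ]]
[-0.067 -0.067 -0.067 -0.067 -0.066 -0.066 -0.066 -0.066] [0.017] [[ 0.40558484 -0.54627323  0.15829838]
 [ 0.409214   -0.54896134  0.16115528]
 [ 0.40830094 -0.54721477  0.15839342]
 [ 0.41121547 -0.54502029  0.16022624]
 [ 0.41179416 -0.5430972   0.15925259]]
```

Emit:
play_rows --motion '[[[0,0,0],[0,0,0.01]],[[0,0,0],[0,0,0.01]],[[0,0,0],[0,0,0.01]],[[0,0,0],[0,0,0.01]]]' --gripper 0.45

```text
time: 43.8
tool_pos: [0.5059, -0.4247, 0.1278]
tcp_rot: [-1.366, -0.925, 0.924]
wrist_force: [0.9, 0.4, 0.2]
width: 0.547
```

```bash
python3 -c "
from h import *
st()"
```

```text
t 43.8 pos [ 505.9 -424.7  127.8] ang 68.19 ydown [ 0.001 -0.    -1.   ] F [0.9 0.4 0.2] w 0.547 q [-0.74  0.31  1.74 -0.    1.09 -1.93]
```

Emit:
play_rows --motion '[[[0,-0.004,-0.08],[0,0,0]],[[0,-0.004,-0.17],[0,0,0]],[[0,-0.004,-0.23],[0,0,0]],[[0,-0.004,-0.26],[0,0,0]],[[0,-0.004,-0.26],[0,0,0]]]'

```text
time: 44.42
tool_pos: [0.5053, -0.4258, 0.0224]
tcp_rot: [-1.364, -0.924, 0.925]
wrist_force: [-0.1, -0.5, 0.0]
width: 0.551
```

```bash
python3 -c "
from h import *
st()"
```

```text
t 44.42 pos [ 505.3 -425.8   22.4] ang 68.2 ydown [-0.001  0.001 -1.   ] F [-0.1 -0.5  0. ] w 0.551 q [-0.74  0.43  1.8  -0.    0.92 -1.93]
```

Emit:
play_rows --motion '[[[0,0,0],[0,0,0]],[[0,0,0],[0,0,0]],[[0,0,0],[0,0,0]],[[0,0,0],[0,0,0]],[[0,0,0],[0,0,0]],[[0,0,0],[0,0,0]]]' --gripper 1 --squeeze 60

```text
time: 45.18
tool_pos: [0.5067, -0.4273, 0.025]
tcp_rot: [-1.369, -0.925, 0.924]
wrist_force: [-1.0, -0.4, 6.4]
width: 0.202
```

```bash
python3 -c "
from h import *
st()"
```

```text
t 45.17 pos [ 506.7 -427.3   25. ] ang 68.2 ydown [ 0.002 -0.002 -1.   ] F [-1.  -0.4  6.4] w 0.202 q [-0.74  0.43  1.8  -0.    0.92 -1.93]
```

Emit:
play_rows --motion '[[[0,0,0.06],[0,0,0]],[[0,0,0.18],[0,0,0]],[[0,0,0.32],[0,0,0]],[[0,0,0.46],[0,0,-0.15]],[[0,0.08,0.56],[0,0,-0.3]],[[0,0.2,0.56],[0,0,-0.5]],[[0.01,0.33,0.56],[0,0,-0.7]],[[0.01,0.46,0.56],[0,0,-0.9]],[[0.015,0.58,0.56],[0,0,-1.0]],[[0.015,0.58,0.56],[0,0,-1.0]]]'

```text
time: 46.42
tool_pos: [0.5104, -0.1901, 0.2453]
tcp_rot: [-1.543, -0.318, 0.323]
wrist_force: [0.1, 0.0, -5.0]
width: 0.201
```

Emit:
play_rows --motion '[[[0,0.08,0],[0,0,-0.15]],[[0.005,0.2,0],[0,0,-0.3]],[[0.01,0.33,0],[0,0,-0.45]],[[0.01,0.45,0],[0,0,-0.607]],[[0.01,0.533,0],[0,0,-0.607]],[[0.01,0.533,0],[0,0,-0.607]],[[0.01,0.533,0],[0,0,-0.607]]]'

```text
time: 47.3
tool_pos: [0.5153, 0.0183, 0.2463]
tcp_rot: [-1.571, 0.057, -0.055]
wrist_force: [0.2, -0.1, -5.4]
width: 0.198
```

```bash
python3 -c "
from h import *
st()
z=bot.read_state()['tool_pos'][2]
for n in('scene','top'):
  p,d=snap(n,n+'13.png');P,_,_=cloud(n,d);Q=J(P)
  print(fit(Q,z-.022,z-.001,(0,0),.075),fit(Q,z+.018,z+.04,(0,0),.05))
import cv2
b=cv2.imread('pics/scene13.png')[80:290,150:380];cv2.imwrite('pics/p13z.png',cv2.resize(b,None,fx=2.8,fy=2.8))"
```

```text
t 47.3 pos [515.3  18.3 246.3] ang -4.08 ydown [-0.002 -0.001 -1.   ] F [ 0.2 -0.1 -5.4] w 0.198 q [-0.01 -0.05  1.92 -0.    1.27  0.06]
(451, array([  2.3,  -0.3,  92. ,  53.1,  89.6, 234.5])) (154, array([  2.3,  -8.5,  42.4,  36.8,  59.3, 274.9]))
(16, array([  3.6, -38.9,  38.5,   0. ,   4.9, 238.3])) (0, array([ 0.,  0.,  0.,  0.,  0., nan]))h.py:24: RuntimeWarning: Mean of empty slice.
  return len(q),np.round([cx,cy,a,b,t,Q[:,2].mean()*1000],1)
  ret = ret.dtype.type(ret / rcount)
```

View pics/p13z.png

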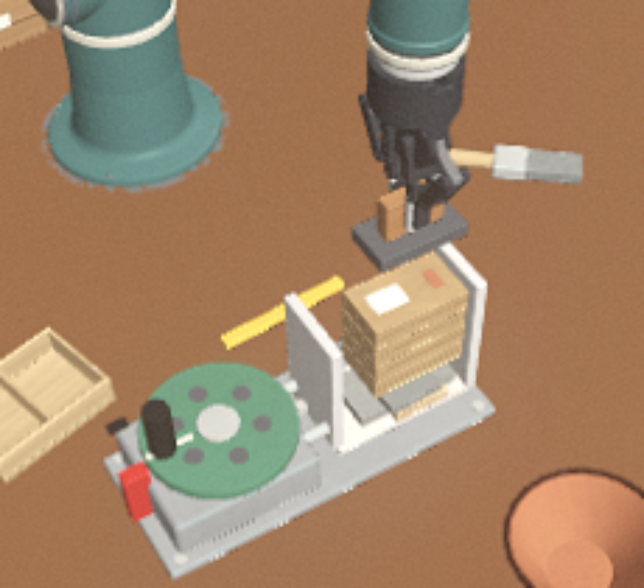

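Emit:
play_rows --motion '[[[0,-0.003,-0.06],[0,0,0]],[[0,-0.003,-0.11],[0,0,0]],[[0,-0.003,-0.14],[0,0,0]],[[0,-0.003,-0.155],[0,0,0]],[[0,-0.003,-0.157],[0,0,0]],[[0,-0.003,-0.157],[0,0,0]]]'

```text
time: 48.15
tool_pos: [0.5164, 0.0178, 0.1853]
tcp_rot: [-1.57, 0.055, -0.057]
wrist_force: [-0.7, -0.1, -4.9]
width: 0.202
```

Emit:
play_rows --motion '[[[0,0,-0.003],[0,0,0]],[[0,0,-0.006],[0,0,0]],[[0,0,-0.006],[0,0,0]]]'

```text
time: 48.52
tool_pos: [0.5157, 0.0179, 0.1821]
tcp_rot: [-1.57, 0.056, -0.056]
wrist_force: [0.1, -0.1, -4.7]
width: 0.203
```

Emit:
play_rows --motion '[[[0,0,-0.003],[0,0,0]],[[0,0,-0.005],[0,0,0]],[[0,0,-0.005],[0,0,0]]]'

```text
time: 48.9
tool_pos: [0.5157, 0.0178, 0.1799]
tcp_rot: [-1.57, 0.057, -0.056]
wrist_force: [-1.0, 1.2, -4.9]
width: 0.199
```

Emit:
play_rows --motion '[[[0,0,-0.003],[0,0,0]],[[0,0,-0.004],[0,0,0]],[[0,0,-0.004],[0,0,0]]]'

```text
time: 49.28
tool_pos: [0.5159, 0.0178, 0.1788]
tcp_rot: [-1.57, 0.056, -0.057]
wrist_force: [-0.9, 0.5, -3.9]
width: 0.204
```

Emit:
play_rows --motion '[[[0,0,-0.002],[0,0,0]],[[0,0,-0.003],[0,0,0]],[[0,0,-0.003],[0,0,0]]]'

```text
time: 49.65
tool_pos: [0.5162, 0.0178, 0.1786]
tcp_rot: [-1.57, 0.055, -0.057]
wrist_force: [-3.1, 0.6, 4.8]
width: 0.202
```

Emit:
play_rows --motion '[[[0,0,0],[0,0,0]],[[0,0,0],[0,0,0]],[[0,0,0],[0,0,0]],[[0,0,0],[0,0,0]],[[0,0,0.02],[0,0,0]],[[0,0,0.08],[0,0,0]],[[0,0,0.18],[0,0,0]],[[0,0,0.3],[0,0,0]],[[-0.05,0.1,0.3],[0,0,0]],[[-0.1,0.25,0.3],[0,0,0]]]' --gripper 0.4

```text
time: 50.9
tool_pos: [0.4766, 0.1172, 0.2992]
tcp_rot: [-1.569, 0.056, -0.062]
wrist_force: [0.6, 1.1, -0.8]
width: 0.598
```

Emit:
play_rows --motion '[[[0,0.15,0],[0,0,0]],[[0,0.3,0],[0,0,0]],[[0,0.45,0],[0,0,0]],[[0,0.55,0],[0,0,0]],[[0,0.55,0],[0,0,0]],[[0,0.55,0],[0,0,0]]]'

```text
time: 51.65
tool_pos: [0.476, 0.3367, 0.2974]
tcp_rot: [-1.571, 0.056, -0.056]
wrist_force: [-0.4, -0.6, -1.1]
width: 0.6
```

```bash
python3 -c "
from h import *
st()
for n in('scene','top'):
  p,d=snap(n,n+'14.png');P,_,_=cloud(n,d);Q=J(P)
  print('slab',fit(Q,.166,.18,(0,-.005),.054),'grip',fit(Q,.2,.22,(0,0),.05),'knob',fit(P,.14,.155,(.498,-.235),.04))
import cv2
b=cv2.imread('pics/scene14.png')[110:330,100:380];cv2.imwrite('pics/p14z.png',cv2.resize(b,None,fx=2.6,fy=2.6))
b=cv2.imread('pics/top14.png')[90:290,130:440];cv2.imwrite('pics/p14t.png',cv2.resize(b,None,fx=2.5,fy=2.5))"
```

```text
t 51.65 pos [476.  336.7 297.4] ang -4.08 ydown [ 0.    -0.001 -1.   ] F [-0.4 -0.6 -1.1] w 0.6 q [ 0.57  0.06  1.72 -0.    1.36  0.64]
slab (317, array([  3.7,  -1.8,  90.3,  50.3,  88.2, 169.7])) grip (170, array([  2.5,  -1.3,  60.3,  21.1,  89.7, 207.6])) knob (91, array([ 499.3, -237. ,   23.9,   23.2,   56.6,  146.8]))
slab (429, array([  0.4,   2. ,  89.6,  49.9, -90. , 170.8])) grip (152, array([  0.3,   2.7,  58.3,  17.8,  89.3, 211.8])) knob (69, array([ 495.4, -232.7,   25. ,   22. ,  -89.4,  149.5]))
```

View pics/p14z.png

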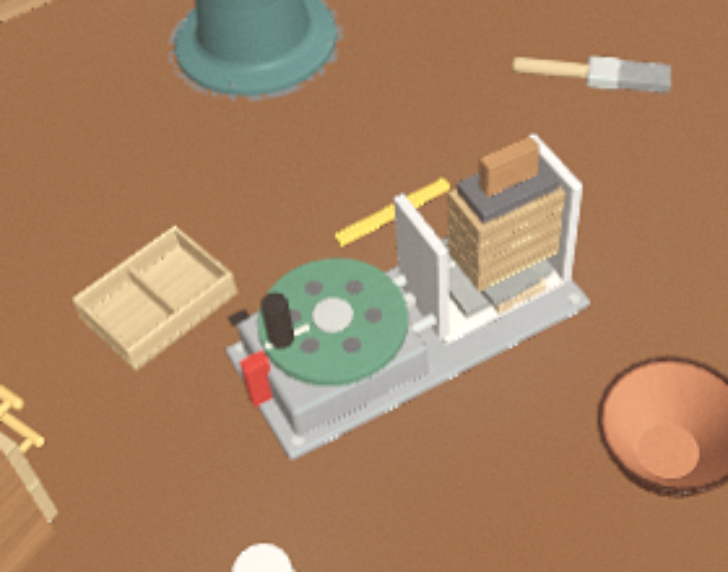

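View pics/p14t.png

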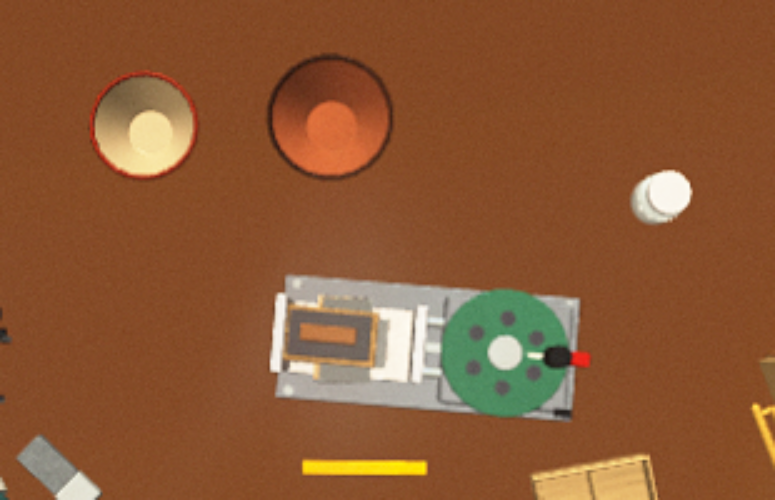

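```bash
python3 -c "
from h import *
print(bot.finish_job());st()"
```

```text
the job is handed in; nothing more can be done
None
the job is handed in; nothing more can be done
```

The job is done and handed in at about 52 s of the 192 s. All four cartons were on the table. I laid them lengthwise on the pile one at a time. I then turned the flywheel one counter-clockwise revolution, which pushed the cartons flush against the fence, and set the weight lengthwise on top.

My last checks, from both cameras before hand-in:

- **Weight:** it lies flat with its slab centre within about 1 mm of the carton stack's centre. It touched down at about 10 N, and I saw no sign of it having been knocked aside earlier in the run.
- **Flywheel:** the knob is back at the red pointer. Each camera has it about 1 mm from its starting reading, in opposite directions, which is within measuring noise. The arm's own reading ended about 0.5 mm short of where it started, roughly half a degree.
- **Other objects:** the bowls, jar, brush and scale bar look untouched in the pictures. I did not measure them.
- **Disagreement:** the two cameras differ by 2–4 mm in absolute position, so I averaged them or compared readings within one camera.

No check failed.

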